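Load sample pots into the hand-cranked imaging hood

ROBOT

A 7-joint arm with a two-finger parallel gripper is mounted at the origin on the work surface. World frame = base frame: x ahead of the robot, y to its left, z up, the work surface at z = 0. Lengths are in mm, angles in rad, forces in N, time in s.
With the tool pointing down it reaches from about 400 to 850 mm from the base axis. Payload 6.9 kg.
Tool frame: the origin (TCP) lies on the centre line of the jaws, within the pads' length; the fingertips stand 17 mm ahead of it and the grasp point (between the pads) lies 2 mm behind it; z points along the fingers, y is the direction in which the jaws open and shut (so a half turn about z gives the same grasp; the last joint's range is limited). The gripper opens to 85 mm and grips with 20 to 120 N. Pads are 22 mm wide; open, the fingers measure 114 mm over their backs; the gripper's body (76 mm by 85 mm) begins 54 mm behind the grasp point. The pads swing forward as they close: fully open they stand 13 mm farther back than shut.
Start: joints at [1.288, 0.507, -0.238, 1.5, 0.126, 1.149, -0.155], TCP at [236.316, -578.59, 248.275] pointing down, gripper open.
Joint ranges: [-3.08, 3.08], [-0.24, 2.05], [-1.43, 1.35], [0, 2.5], [-1.52, 4.66], [0.17, 1.96], [-2.89, 2.89]. Speed limits (rad/s): [2.39, 2.39, 3.14, 3.14, 3.14, 3.14, 3.14].

INTERFACE

Orientations are given as a rotation vector (axis times angle).
In Python, from bench import status, get_image, camera_model, workorder gives the robot as it stands.
- The arm moves only by the shell command python3 -m crank 'ROWS'. ROWS is JSON, a list of rows, each a list of 5 numbers: the shift along the tool's x, y, z in cm, then the turn about the tool's z in degrees, then the finger opening in cm, from 0 to 8.54. In form: [[x, y, z, turn, jaw], ...]. A call has 1 to 5 rows; each row shifts and turns the commanded pose from where the row before left it, along the tool's axes as they then stand; what a row does not reach is not made up. A row lasts 1/8 s, in which the tool goes at most 62.5 mm and 10.7 degrees, less where a joint would pass 70% of its speed; a pose out of reach is approached as far as the arm can. A call is refused whole if a number of a shift passes 6.25 or a number of a turn 10.7, either way. A call with a gripper value outside its range is refused whole. The fingers move at their own pace and stop on an object; the grip force is fixed at half the most. Time passes only in rows, so rows that do not move let the fingers close. It gives the time, the measured TCP pose, the force and the opening at its end, in the units of the state.
- status.read_state(): the state, without advancing time (a new reading comes with each control period).
- get_image(name): name is "scene" or "top"; returns the picture (384x512x3 uint8, blue, green, red); there is no depth.
- camera_model(name): a dict with "camera_matrix" (3x3 intrinsics, pixels), "world_to_cam" (4x4, takes a point from world to camera coordinates). Camera axes: x right, y down, z forward; pixel columns grow to the right and rows downward; lengths in mm; the calibration is good to about 2 mm. A picture is of the moment at which its call begins. camera_model takes no time and is no camera call.
- workorder.job_done(): hands the job in, once; it reports no verdict.
The state is a dict: "time_s": time; "joint_positions": joint angles; "joint_vel": joint speeds; "tau": joint torques, N m; "tool_pos": TCP position; "eef_rot": TCP orientation; "wrist_force": force on the tool from outside, world axes, zero at the start; "ft_torque": the same for the moment, N m; "grip_width": finger opening in mm.
Only numpy, scipy, OpenCV 4.12 (cv2) and the standard library are available. Lean on these libraries where they do the work, as an engineer would, in place of code of your own. Each camera call takes 0.05 s, during which the arm holds its last target.

TASK

First slide the deep-well plate out of the tray's way along the bench until it lies inside the black taped outline. Then wind the hood's tray fully out with its hand crank, stand every sample pot from the paper sheet upright in the tray, and wind the tray fully back in to its stop. Move the tray only by the crank, not by pushing or pulling it, keep the plate on the bench while sliding it, and leave the notebook, beaker and tip box alone.

Things in the scene. Friction and masses are not known exactly. Their poses are not given: they have to be found in the camera images.
- imager: White hood, clear roof, fixed. Origin: on the bench under the centre of the fully-out tray; x points into the hood (away from the robot), y left. Hood: x 190 to 512 mm, 174 wide, 150 high; mouth on the -x side 150 wide, 120 high. Left of the tray's run a beam: y 95 to 125, x -140 to 500, 36 mm high. Beyond it a gearbox 90 x 90 x 45 mm high at x -60, y 170, the crank on top.
- tray: Open aluminium tray, 270 (x) x 110 (y) x 20 mm high, walls 4 mm. Origin: lower edge of its front end (nearest the robot), middle of the width, 5 mm above the bench; x into the hood, so the tray spans x 0 to 270 mm; inner floor about 10 mm, wall tops 25 mm above the bench; axes parallel to the imager's. Its origin is at imager x = 205 mm fully in, -135 fully out.
- crank (a joint): Crank angle in rad: 0 = tray fully in (stop), 18.85 (three turns) = fully out (stop). Grows anticlockwise seen from above, which draws the tray out, 18 mm per rad; clockwise winds it in. Vertical axis, about 6 N at the handle, stays where left; starts at 0 to 2. At 0 the crank arm points along the imager's +x.
- crank_axis (a point): Point on the vertical crank axis, 90 mm above the bench, at the height of the middle of the handle.
- crank_handle (a point): Middle of the upright black crank handle: a round sleeve 26 mm in diameter, 52 mm tall (62 to 114 mm above the bench), 60 mm from the crank axis, free to spin on its own pin. The steel crank arm below it tops out 59 mm above the bench.
- plate: White deep-well plate, a loose block 128 mm long (x) x 86 mm wide (y) x 42 mm high with 6 x 4 grey well mouths on top, 0.25 kg; too wide to grasp. Origin: centre of its underside. It starts in front of the hood, in the way of the tray, its length roughly along the imager's x.
- outline: Rectangle of black tape stuck flat on the bench, inside 168 mm (x) x 126 mm (y). Origin: its centre at bench height; x along its long side. The plate goes inside it with its length along x, either way round.
- sheet: White paper sheet 300 x 240 mm flat on the bench (under 1 mm, no obstacle) where the pots start. Origin: its centre.
- pot1: Amber glass sample pot with black lid, upright cylinder 50 mm in diameter, 65 mm high, 0.12 kg. Origin: centre of its underside; z up its axis. All pots are alike; two to four are present (None if absent). Starts on the paper sheet.
- pot2: Amber glass sample pot with black lid, upright cylinder 50 mm in diameter, 65 mm high, 0.12 kg. Origin: centre of its underside; z up its axis. All pots are alike; two to four are present (None if absent). Starts on the paper sheet.
- pot3: Amber glass sample pot with black lid, upright cylinder 50 mm in diameter, 65 mm high, 0.12 kg. Origin: centre of its underside; z up its axis. All pots are alike; two to four are present (None if absent). Starts on the paper sheet.
- pot4: Amber glass sample pot with black lid, upright cylinder 50 mm in diameter, 65 mm high, 0.12 kg. Origin: centre of its underside; z up its axis. All pots are alike; two to four are present (None if absent). Starts on the paper sheet.
- notebook: Black notebook 105 x 148 x 16 mm lying on the bench, bystander. Origin: centre of its underside.
- beaker: Glass beaker, 70 mm in diameter, 85 mm high, with pens and tweezers up to 155 mm high, bystander. Origin: centre of its underside.
- tipbox: Grey pipette tip box with blue lid, 87 x 122 x 66 mm, bystander. Origin: centre of its underside.
Things that resemble listed ones, but are neither listed nor needed, are in the scene too. What is shaped like the pot1 but pink is not meant. Of the things that look like the plate, take the one that is nearest to the robot's base at the start.

How it is judged (in metres and radians):
On the way, in this order (a step that is already met when the one before it is completed fails the run):
1. the plate lies inside the taped outline (x of plate in the frame of outline between -0.022 and 0.022 m and y of plate in the frame of outline between -0.022 and 0.022 m and angle between the x axis of plate and the x axis of outline, either way round below 0.38 rad and angle between plate's own z axis and vertical below 0.1 rad), for 0.3 s.
2. the tray is wound fully out (value of joint crank above 18.3 rad), for 0.2 s.
3. every pot stands upright in the tray while it is out (x of pot1 in the frame of tray between 0.01 and 0.26 m and y of pot1 in the frame of tray between -0.05 and 0.05 m and z of pot1 in the frame of tray between -0.002 and 0.015 m and angle between each of pot1, pot2, pot3, pot4's own z axis and vertical below 0.15 rad and linear speed of each of pot1, pot2, pot3, pot4 below 0.05 m/s and x of pot2 in the frame of tray between 0.01 and 0.26 m and y of pot2 in the frame of tray between -0.05 and 0.05 m and z of pot2 in the frame of tray between -0.002 and 0.015 m and x of pot3 in the frame of tray between 0.01 and 0.26 m and y of pot3 in the frame of tray between -0.05 and 0.05 m and z of pot3 in the frame of tray between -0.002 and 0.015 m and x of pot4 in the frame of tray between 0.01 and 0.26 m and y of pot4 in the frame of tray between -0.05 and 0.05 m and z of pot4 in the frame of tray between -0.002 and 0.015 m and value of joint crank above 18.3 rad), for 0.3 s.
At the end, for the whole second after the job is handed in: The plate lies flat inside the taped outline (centre within 22 mm along each side, length within 0.38 rad of the outline's), every pot present stands upright (within 0.15 rad) on the tray floor, and the tray is wound in to within 0.5 rad (9 mm) of its stop; all at rest (all of step 1 and x of pot1 in the frame of tray between 0.01 and 0.26 m and y of pot1 in the frame of tray between -0.05 and 0.05 m and z of pot1 in the frame of tray between -0.002 and 0.015 m and angle between each of pot1, pot2, pot3, pot4's own z axis and vertical below 0.15 rad and linear speed of each of pot1, pot2, pot3, pot4, plate below 0.05 m/s and x of pot2 in the frame of tray between 0.01 and 0.26 m and y of pot2 in the frame of tray between -0.05 and 0.05 m and z of pot2 in the frame of tray between -0.002 and 0.015 m and x of pot3 in the frame of tray between 0.01 and 0.26 m and y of pot3 in the frame of tray between -0.05 and 0.05 m and z of pot3 in the frame of tray between -0.002 and 0.015 m and x of pot4 in the frame of tray between 0.01 and 0.26 m and y of pot4 in the frame of tray between -0.05 and 0.05 m and z of pot4 in the frame of tray between -0.002 and 0.015 m and value of joint crank below 0.5 rad); the robot touches nothing.
It fails at once if a bystander is disturbed (moved over 30 mm) (distance of any of notebook, beaker, tipbox from where it was at the start of the episode above 0.03 m).
It fails at once if the tray is pushed or pulled directly by the robot (over 15 N) (contact force between the arm and tray above 15 N).
It fails at once if the tray is pushed or pulled directly by the fingers (over 15 N) (contact force between the fingers and tray above 15 N).
It fails at once if the plate is lifted off the bench (over 30 mm) (height (world z) of plate above 0.03 m).
Of pot1, pot2, pot3, pot4 only 2 to 4 are there at a start; the rules pass over those that are not, and their reading is None.
At some moment in a run one of plate, pot1, pot2, pot3, pot4 may be knocked a few centimetres aside while the robot is not near it.
It also fails if it takes over 210 s, if anything falls off the work surface, if the arm or the gripper's body presses on something with over 40 N, if the wrist force passes 120 N, or if a joint passes its speed limit or range.

## Working session

There is one attempt and no reset: what is moved stays moved. The work goes in short steps, Python scripts to look and compute and a shell command to move; the robot and the scene stay as the last step left them, time stands still between calls to the robot, and variables do not carry over. Pictures are saved under pics/ and viewed, and the job is handed in when it is done.

```bash
ls; mkdir -p pics; python3 - <<'E'
from bench import status,get_image,camera_model
import cv2,numpy as np
print(status.read_state())
for n in("scene","top"):
    im=get_image(n); cv2.imwrite(f"pics/{n}0.png",im)
    m=camera_model(n); print(n,np.round(m["camera_matrix"],1).tolist(),np.round(m["world_to_cam"],3).tolist())
E
```

```text
pics
{'time_s': 0.0, 'joint_positions': array([ 1.288524  ,  0.50835988, -0.23751352,  1.50113413,  0.12568653,
        1.1489158 , -0.15483788]), 'joint_vel': array([ 0.00094264, -0.00022198,  0.00018666, -0.00064789, -0.00083041,
       -0.00061382, -0.0002331 ]), 'tau': array([ 3.37333295e-04, -6.20595646e+01, -2.18641564e+00, -2.49657530e+01,
        1.26995821e-02,  1.19918361e-02, -2.50912694e-05]), 'tool_pos': array([ 236.07368856, -578.1826779 ,  247.41512649]), 'eef_rot': array([-3.08098263e+00, -6.04902202e-01,  5.95461128e-04]), 'wrist_force': array([ 0.45185561,  0.19684507, -0.568419  ]), 'ft_torque': array([ 0.00245175,  0.0068524 , -0.0521789 ]), 'grip_width': 85.56305010257994}
scene [[476.3, 0.0, 262.3], [0.0, 476.3, 197.0], [0.0, 0.0, 1.0]] [[0.846, 0.534, -0.001, -453.009], [0.388, -0.616, -0.686, -102.323], [-0.367, 0.579, -0.728, 1851.273], [0.0, 0.0, 0.0, 1.0]]
top [[455.1, 0.0, 254.2], [0.0, 455.1, 194.0], [0.0, 0.0, 1.0]] [[-0.024, -0.999, -0.025, 75.834], [-0.984, 0.028, -0.175, 524.681], [0.175, 0.02, -0.984, 1191.437], [0.0, 0.0, 0.0, 1.0]]
```

View pics/scene0.png

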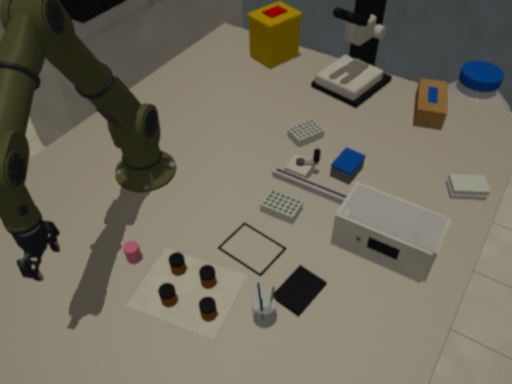

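View pics/top0.png

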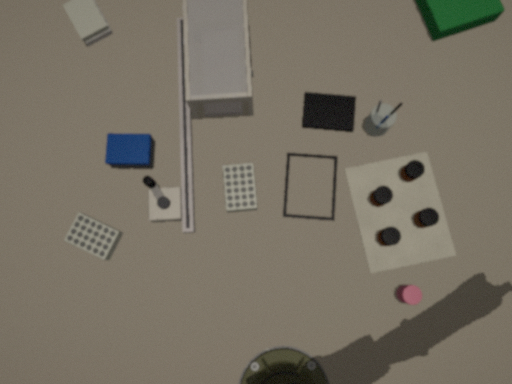

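The scene view shows four amber pots on the sheet, a pink lookalike at (132,252) and two white plates at (281,206) and (305,132). In the top view the plates are at (240,187) and (92,236), the outline is at (310,186), and the pots are at (413,170), (381,196), (428,217) and (389,236). Next I'll measure these.

```bash
cat > h.py <<'E'
import numpy as np,cv2
from scipy.spatial.transform import Rotation as R
from bench import status,get_image,camera_model
def ray(n,uv,z):
    m=camera_model(n);K=np.array(m["camera_matrix"]);T=np.array(m["world_to_cam"])
    d=T[:3,:3].T@np.linalg.solve(K,[uv[0],uv[1],1.]);c=-T[:3,:3].T@T[:3,3]
    return c+d*(z-c[2])/d[2]
def proj(n,p):
    m=camera_model(n);K=np.array(m["camera_matrix"]);T=np.array(m["world_to_cam"])
    q=K@(T[:3,:3]@np.array(p,float)+T[:3,3]);return q[:2]/q[2]
def crop(n,im,x0,y0,x1,y1,s,name):
    cv2.imwrite(f"pics/{name}.png",cv2.resize(im[y0:y1,x0:x1],None,fx=s,fy=s,interpolation=cv2.INTER_CUBIC))
def st():
    s=status.read_state();Rm=R.from_rotvec(s["eef_rot"]).as_matrix()
    print("t",round(s["time_s"],2),"pos",np.round(s["tool_pos"],1),"x",np.round(Rm[:,0],3),"y",np.round(Rm[:,1],3),"z",np.round(Rm[:,2],3),"F",np.round(s["wrist_force"],1),"g",round(s["grip_width"],1),"q",np.round(s["joint_positions"],2))
    return s,Rm
def rows(target,Rm=None,pos=None):
    "shift in tool axes, cm, to reach target (mm)"
    s=status.read_state()
    Rm=R.from_rotvec(s["eef_rot"]).as_matrix(); 
    return np.round(Rm.T@(np.array(target,float)-s["tool_pos"])/10,2)
E
python3 - <<'E'
import cv2
from h import *
im=cv2.imread("pics/top0.png")
crop("top",im,140,80,350,240,3.8,"c1")
crop("top",im,335,140,475,310,3.5,"c2")
crop("top",im,55,130,205,270,4,"c3")
im=cv2.imread("pics/scene0.png")
crop("scene",im,210,110,370,270,3.7,"c4")
for p in [(240,187),(92,236)]: 
    w=ray("top",p,42);print(p,w,np.hypot(w[0],w[1]))
E
```

```text
(240, 187) [547.87697016 100.76345236  42.        ] 557.0659276648511
(92, 236) [424.06389961 505.05910674  42.        ] 659.4807747430364
```

View pics/c1.png

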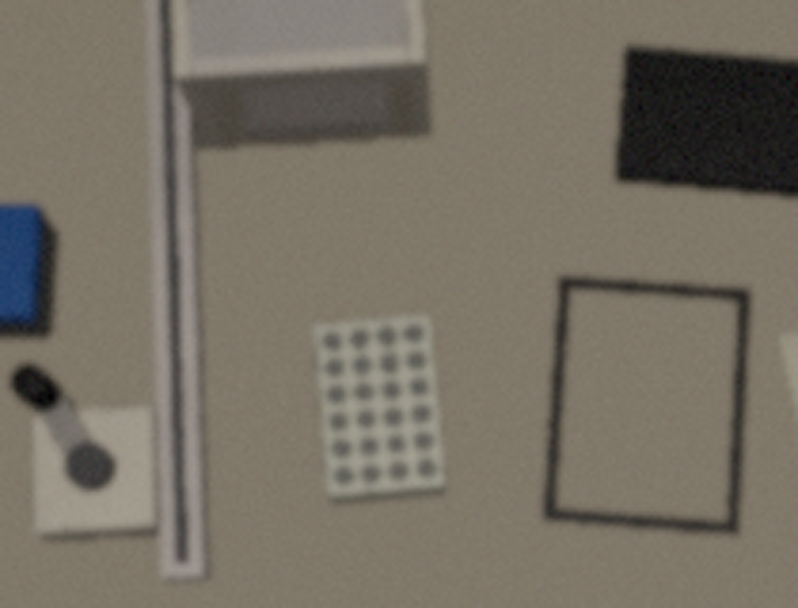

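View pics/c2.png

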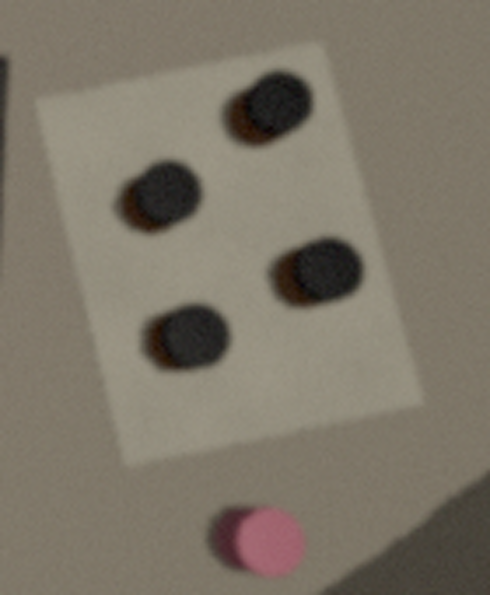

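View pics/c3.png

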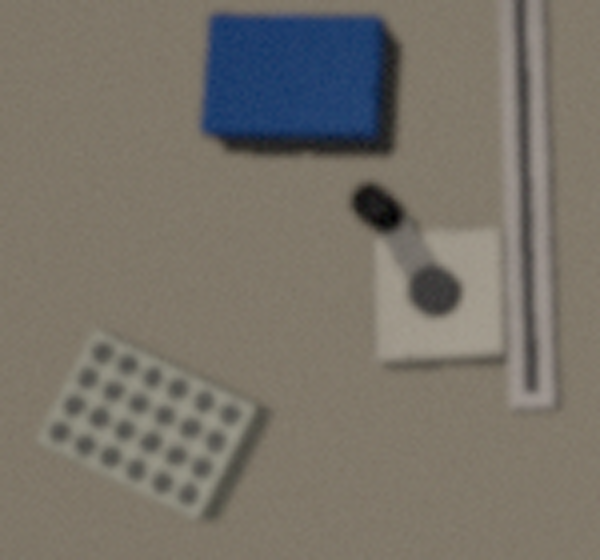

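View pics/c4.png

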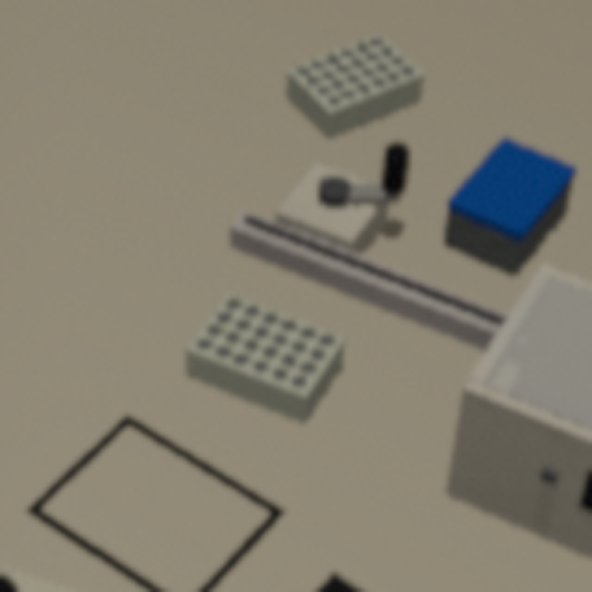

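```bash
python3 - <<'E'
from h import *
from scipy.optimize import least_squares
c1=lambda x,y:(x/3.8+140-.4,y/3.8+80-.4)
c2=lambda x,y:(x/3.5+335-.4,y/3.5+140-.4)
obs=[(c1(33,415),(-15,215,45)),(c1(152,406),(-15,125,45)),(c1(38,532),(-105,215,45)),(c1(156,528),(-105,125,45)),
(c1(164,578),(-140,125,36)),(c1(208,575),(-140,95,36)),(c1(90,466),(-60,170,57)),(c1(178,78),(190,87,150)),(c1(428,64),(190,-87,150))]
def W(p,q):
    c,s=np.cos(p[2]),np.sin(p[2]);return [p[0]+c*q[0]-s*q[1],p[1]+s*q[0]+c*q[1],q[2]]
f=lambda p:np.concatenate([np.array(proj("top",W(p,m)))-uv for uv,m in obs])
r=least_squares(f,[550,100,0],loss="soft_l1",x_scale=[100,100,.1]);print("imager",r.x,np.round(r.fun.reshape(-1,2),1).tolist())
p=r.x
print("axis",W(p,(-60,170,90)))
h=ray("top",c1(30,378),114);print("handle top",h)
h2=ray("scene",(396/3.7+210,150/3.7+110),114);print("handle top scene",h2)
a=np.array(W(p,(-60,170,90)))
for k in (h,h2): d=k-a;print("angle",np.arctan2(d[1],d[0])-p[2],np.hypot(d[0],d[1]))
print("tipbox")
for q in [(212,15),(378,15),(380,138),(205,130)]: print(np.round(ray("top",(q[0]/4+55,q[1]/4+130),66)))
print("plate")
P=[ray("top",c1(*q),42) for q in[(315,325),(429,316),(443,487),(330,498)]]
print(np.round(P),"c",np.mean(P,0),"yaw",np.arctan2(*(P[0]-P[3])[1::-1]),np.arctan2(*(P[1]-P[2])[1::-1]),np.linalg.norm(P[0]-P[3]),np.linalg.norm(P[0]-P[1]))
Q=[ray("top",c1(*q),0) for q in[(563,282),(746,294),(735,526),(550,516)]]
print(np.round(Q),"c",np.mean(Q,0),"yaw",np.arctan2(*(Q[0]-Q[3])[1::-1]),np.arctan2(*(Q[1]-Q[2])[1::-1]),np.linalg.norm(Q[0]-Q[3]),np.linalg.norm(Q[0]-Q[1]))
print("pots")
for q in[(278,104),(167,192),(328,269),(195,335)]: print(np.round(ray("top",c2(*q),65)))
print("pink",ray("top",c2(270,541),65))
print("notebook",[np.round(ray("top",q,16)) for q in[(305,93),(355,95),(353,130),(303,126)]])
print("beaker",ray("top",(384,122),0),ray("scene",(263,316),0))
st()
E
```

```text
imager [5.73342824e+02 1.38977880e+02 3.03940787e-02] [[-0.2, -0.8], [1.1, -0.4], [-1.0, 0.9], [0.9, 0.1], [-0.2, 0.1], [-0.8, 0.2], [0.5, 0.3], [-0.6, 0.0], [0.5, -0.4]]
axis [np.float64(508.2043375516655), np.float64(307.0759987978023), 90]
handle top [561.78315363 337.58991925 114.        ]
handle top scene [560.87762025 338.73106459 114.        ]
angle 0.4873080404198193 61.65864799890823
angle 0.5107383947792866 61.45337989629843
tipbox
[704. 462.  66.]
[700. 347.  66.]
[613. 344.  66.]
[622. 464.  66.]
plate
[[611. 148.  42.]
 [615.  65.  42.]
 [489.  58.  42.]
 [483. 139.  42.]] c [549.68262361 102.43061903  42.        ] yaw 0.07245830682885693 0.056132818490311195 127.8526191747137 83.33974888063572
[[ 649.  -36.    0.]
 [ 636. -173.    0.]
 [ 461. -155.    0.]
 [ 472.  -20.    0.]] c [554.14673364 -95.84394062   0.        ] yaw -0.09053240122735265 -0.10092780532537991 178.15664976058613 137.55816833414232
pots
[ 578. -369.   65.]
[ 512. -279.   65.]
[ 450. -395.   65.]
[ 403. -292.   65.]
pink [ 251.40834225 -335.17681129   65.        ]
notebook [array([825., -91.,  16.]), array([ 814., -235.,   16.]), array([ 709., -223.,   16.]), array([725., -81.,  16.])]
beaker [ 735.21862735 -316.69087458    0.        ] [ 720.3218588  -288.52088716    0.        ]
t 0.1 pos [ 236.1 -578.2  247.5] x [ 0.926  0.378 -0.   ] y [ 0.378 -0.926 -0.002] z [-0.001  0.002 -1.   ] F [-0.8 -0.2 -0.1] g 85.5 q [ 1.29  0.51 -0.24  1.5   0.13  1.15 -0.15]
```

Imager pose fits well (residuals about 1 px): origin (573,139), yaw 0.030, crank axis (508,307), crank angle about 0.5. The two plate candidates:
- **Top-view (240,187):** 557 mm from the base, and in front of the hood.
- **Top-view (92,236):** 659 mm from the base.

The first is the one meant: it is nearer and blocks the tray, as crop c1 confirms. I'll turn the tool so the open jaws lie along the outline's x, then push with both fingers.

```bash
python3 -m crank '[[0,0,0,-10.4,8.5],[0,0,0,-10.4,8.5],[0,0,0,-10.4,8.5],[0,0,0,-10.4,8.5],[0,0,0,-10.4,8.5]]'; python3 -m crank '[[0,0,0,-10.4,8.5],[0,0,0,0,8.5]]'; python3 -c "
from h import *
st(); print(rows((500,-200,248)), rows((550,190,248)))"
```

```text
time_s: 0.72
tool_pos: [236.1, -578.4, 247.8]
eef_rot: [-2.499, -1.902, -0.0]
wrist_force: [-0.2, 0.0, 0.1]
grip_width: 84.8
time_s: 0.98
tool_pos: [236.0, -578.5, 247.8]
eef_rot: [-2.324, -2.113, -0.001]
wrist_force: [0.4, -0.1, 0.0]
grip_width: 84.8
t 0.97 pos [ 236.  -578.5  247.8] x [0.095 0.995 0.001] y [ 0.995 -0.095 -0.   ] z [-0.     0.001 -1.   ] F [ 0.4 -0.1  0. ] g 84.8 q [ 1.45  0.54 -0.52  1.5   0.28  1.18  0.79]
[4.019e+01 2.268e+01 2.000e-02] [7.949e+01 2.394e+01 6.000e-02]
```

```bash
python3 -m crank '[[4.5,2.5,0,0,8.5],[4.5,2.5,0,0,8.5],[4.5,2.5,0,0,8.5],[4.5,2.5,0,0,8.5],[4.5,2.5,0,0,8.5]]'; python3 -m crank '[[4.5,2.5,0,0,8.5],[4.5,2.5,0,0,8.5],[4.5,2.5,0,0,8.5],[4.5,2.5,0,0,8.5],[4.5,0.3,0,0,8.5]]';python3 -m crank '[[5,0.2,0,0,8.5],[5,0.2,0,0,8.5],[5,0.2,0,0,8.5],[5,0.2,0,0,8.5],[5,0.2,0,0,8.5]]'; python3 -c "
from h import *
st(); print(rows((548,188,248)))"
```

```text
time_s: 1.6
tool_pos: [382.6, -364.8, 248.3]
eef_rot: [2.329, 2.109, 0.0]
wrist_force: [1.1, 0.1, -0.2]
grip_width: 84.6
time_s: 2.22
tool_pos: [507.0, -150.1, 248.1]
eef_rot: [-2.328, -2.11, -0.002]
wrist_force: [0.5, 0.5, 0.5]
grip_width: 85.0
time_s: 2.85
tool_pos: [539.0, 97.5, 248.3]
eef_rot: [2.329, 2.108, -0.0]
wrist_force: [0.1, -0.4, -0.1]
grip_width: 84.6
t 2.85 pos [539.   97.5 248.3] x [ 0.099  0.995 -0.   ] y [ 0.995 -0.099  0.   ] z [ 0. -0. -1.] F [ 0.1 -0.4 -0.1] g 84.6 q [ 0.21  0.44 -0.65  1.7   0.29  1.1  -0.62]
[9.1  0.   0.03]
```

```bash
python3 -m crank '[[4.6,0,0,0,8.5],[4.6,0,0,0,8.5],[0,0,5,0,8.5],[0,0,5,0,8.5],[0,0,5,0,8.5]]'; python3 -m crank '[[0,0,4,0,8.5],[0,0,2.6,0,8.5],[0,0,0,0,8.5]]';  python3 -c "
from h import *
st(); im=get_image('top'); crop('top',im,140,80,350,240,3.8,'d1')"
```

```text
time_s: 3.48
tool_pos: [547.5, 187.5, 96.8]
eef_rot: [2.328, 2.109, 0.0]
wrist_force: [0.6, -0.0, -0.3]
grip_width: 85.2
time_s: 3.85
tool_pos: [546.2, 187.0, 30.5]
eef_rot: [-2.326, -2.11, 0.006]
wrist_force: [0.9, -0.9, 0.8]
grip_width: 85.1
t 3.85 pos [546.2 187.   30.5] x [ 0.097  0.995 -0.002] y [ 0.995 -0.097 -0.004] z [-0.004 -0.002 -1.   ] F [ 0.9 -0.9  0.8] g 85.1 q [-0.06  0.73 -0.5   1.86  0.52  0.69 -0.97]
```

View pics/d1.png

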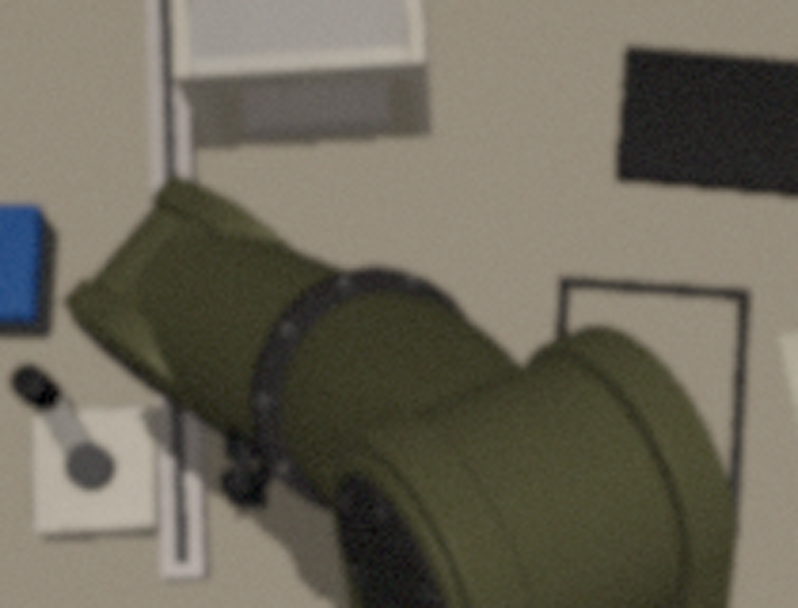

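```bash
python3 -m crank '[[-1.5,0.18,0,0,8.5],[-1.5,0.18,0,0,8.5],[-1.5,0.18,0,0,8.5],[-1.5,0.18,0,0,8.5],[-1.5,0.18,0,0,8.5]]';python3 -m crank '[[-1.5,0.18,0,0,8.5],[-1.5,0.18,0,0,8.5],[-1.5,0.18,0,0,8.5],[-1.5,0.18,0,0,8.5],[-1.5,0.18,0,0,8.5]]';  python3 -c "
from h import *
st(); im=get_image('scene'); crop('scene',im,190,150,350,270,4.5,'d2')"
```

```text
time_s: 4.53
tool_pos: [549.6, 111.5, 32.7]
eef_rot: [-2.323, -2.114, -0.002]
wrist_force: [0.5, 4.1, 1.9]
grip_width: 84.9
time_s: 5.15
tool_pos: [551.3, 35.6, 32.2]
eef_rot: [-2.323, -2.115, 0.0]
wrist_force: [0.4, 4.6, 2.2]
grip_width: 84.8
t 5.15 pos [551.3  35.6  32.2] x [ 0.094  0.996 -0.   ] y [ 0.996 -0.094 -0.   ] z [-0. -0. -1.] F [0.4 4.6 2.2] g 84.8 q [ 0.22  0.7  -0.52  1.93  0.56  0.65 -0.74]
```

View pics/d2.png

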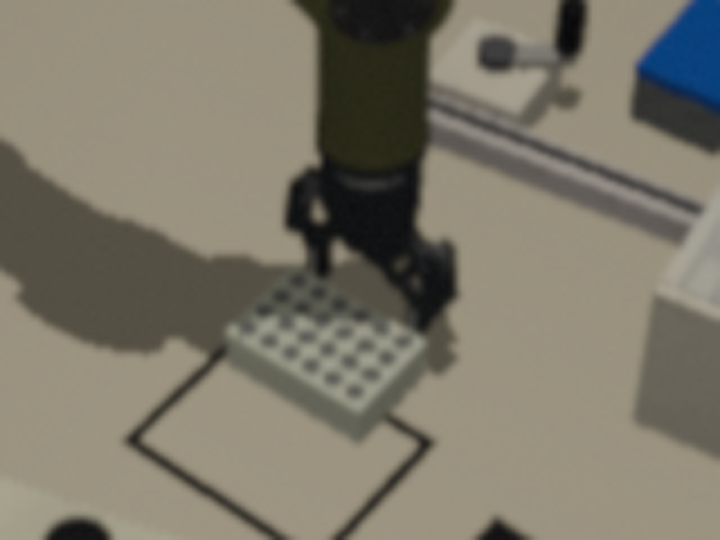

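Both fingers push the plate squarely; its top corners are near crop (229,332), (362,413) and (426,343). I'll measure them and then finish the push.

```bash
python3 -c "
from h import *
P=[ray('scene',(x/4.5+189.6,y/4.5+149.6),42) for x,y in [(229,332),(362,413),(426,343),(303,268)]]
print(np.round(P),(P[0]+P[2])/2,(P[1]+P[3])/2, P[1]-P[0])
im=get_image('scene')
Q=[ray('scene',(x/4.5+189.6,y/4.5+149.6),0) for x,y in [(131,439),(430,443)]];print(np.round(Q))
"
```

```text
[[483. -54.  42.]
 [608. -66.  42.]
 [613.  16.  42.]
 [495.  30.  42.]] [547.91725888 -19.18592484  42.        ] [551.10251024 -18.12911034  42.        ] [125.02016234 -12.20996131   0.        ]
[[ 458. -151.    0.]
 [ 648.  -35.    0.]]
```

```bash
python3 -m crank '[[-1.5,0.2,0,0,8.5],[-1.5,0.2,0,0,8.5],[-1.5,0.2,0,0,8.5],[-1.5,0.2,0,0,8.5],[-0.8,0.1,0,0,8.5]]';python3 -m crank '[[-0.5,0.07,0,0,8.5],[-0.4,0.05,0,0,8.5],[0,0,0,0,8.5]]';  python3 -c "
from h import *
st(); im=get_image('scene'); crop('scene',im,190,150,350,270,4.5,'d3')"
```

```text
time_s: 5.88
tool_pos: [553.9, -33.6, 32.2]
eef_rot: [2.325, 2.113, -0.001]
wrist_force: [-1.5, 1.6, -1.1]
grip_width: 85.0
time_s: 6.25
tool_pos: [554.4, -41.3, 32.3]
eef_rot: [2.323, 2.114, -0.0]
wrist_force: [-0.5, 0.2, -1.0]
grip_width: 85.0
t 6.25 pos [554.4 -41.3  32.3] x [ 0.094  0.996 -0.   ] y [ 0.996 -0.094  0.   ] z [ 0. -0. -1.] F [-0.5  0.2 -1. ] g 85.0 q [ 0.37  0.71 -0.53  1.92  0.57  0.66 -0.61]
```

View pics/d3.png

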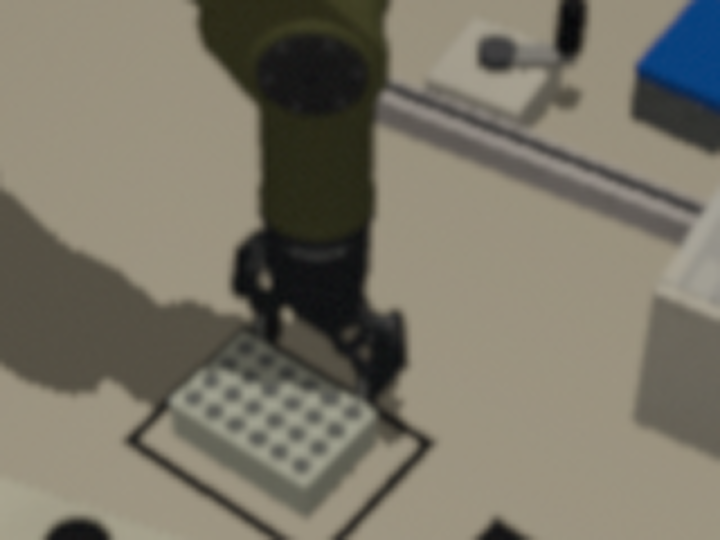

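```bash
python3 -m crank '[[3,0,0,0,8.5],[4,0,-1,0,8.5],[5,0,-3,0,8.5],[5,0,-3,0,8.5],[5,0,-3,0,8.5]]';  python3 -c "
from h import *
P=[ray('scene',(x/4.5+189.6,y/4.5+149.6),42) for x,y in [(172,401),(305,487),(378,415)]]
print(np.round(P),(P[0]+P[2])/2, P[1]-P[0])
st();print(rows((508,307,150)))
for n in('scene','top'):
  im=get_image(n); cv2.imwrite(f'pics/e_{n}.png',im)
crop('top',im,230,120,390,240,4.5,'e1')"
```

```text
time_s: 6.92
tool_pos: [574.9, 179.7, 133.4]
eef_rot: [2.323, 2.115, 0.0]
wrist_force: [1.1, 1.3, -0.5]
grip_width: 84.8
[[ 484. -131.   42.]
 [ 608. -144.   42.]
 [ 618.  -62.   42.]] [551.25189994 -96.23526546  42.        ] [123.92316794 -13.07747014   0.        ]
t 6.92 pos [574.9 179.7 133.4] x [ 0.093  0.996 -0.   ] y [ 0.996 -0.093  0.   ] z [ 0. -0. -1.] F [ 1.1  1.3 -0.5] g 84.8 q [ 0.02  0.63 -0.59  1.71  0.43  0.93 -0.84]
[12.05 -7.85 -1.66]
```

View pics/e1.png

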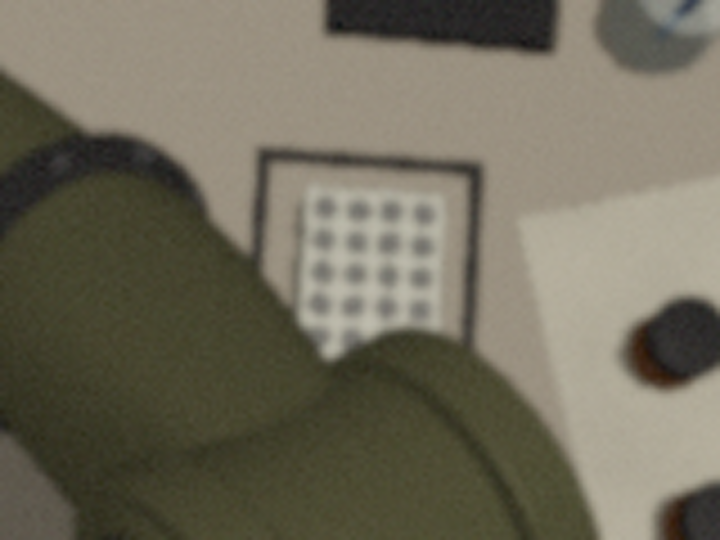

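Plate centre measures (551,-96) against the outline's (554,-96), parallel within about 0.01 rad, so it lies well inside. Next is the crank.

```bash
python3 -m crank '[[4,-0.2,-3,0,8.5],[4,-0.5,-2,0,8.5],[4,-0.7,0,0,8.5],[3,-0.8,0,0,8.5],[0,0,0,0,8.5]]';  python3 -c "
from h import *
st();print(rows((560.5,338,90)))
im=get_image('scene'); crop('scene',im,250,90,380,220,4.5,'e2')"
```

```text
time_s: 7.65
tool_pos: [565.4, 332.6, 182.2]
eef_rot: [-2.317, -2.119, -0.001]
wrist_force: [-0.6, -0.1, -0.8]
grip_width: 85.4
t 7.65 pos [565.4 332.6 182.2] x [0.089 0.996 0.001] y [ 0.996 -0.089 -0.001] z [-0.001  0.001 -1.   ] F [-0.6 -0.1 -0.8] g 85.4 q [-0.23  0.66 -0.6   1.5   0.4   1.11 -1.  ]
[ 0.48 -0.53  9.22]
```

View pics/e2.png

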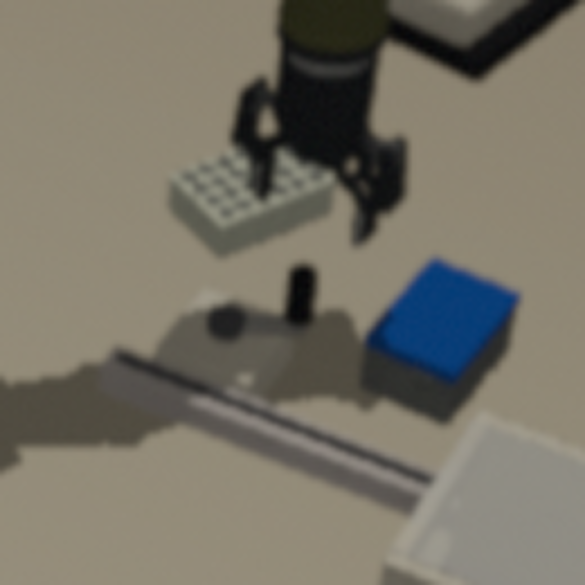

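The open jaws hang just above the handle, whose top is at crop (302,272). The tip box, at crop (440,330), is clear.

```bash
python3 -m crank '[[0.5,-0.5,3,0,8.5],[0,0,3,0,8.5],[0,0,3.2,0,8.5],[0,0,0,0,8.5]]';  python3 -c "
from h import *
st();print(rows((560.5,338,90)))
im=get_image('scene'); crop('scene',im,270,110,370,210,5.5,'e3')"
```

```text
time_s: 8.2
tool_pos: [562.1, 331.8, 87.8]
eef_rot: [2.325, 2.112, -0.009]
wrist_force: [-0.2, 0.4, 0.3]
grip_width: 85.0
t 8.2 pos [562.1 331.8  87.8] x [ 0.095  0.995 -0.004] y [ 0.995 -0.095 -0.003] z [-0.004 -0.004 -1.   ] F [-0.2  0.4  0.3] g 85.0 q [-0.26  0.75 -0.55  1.61  0.46  0.93 -1.07]
[ 0.6  -0.22 -0.22]
```

View pics/e3.png

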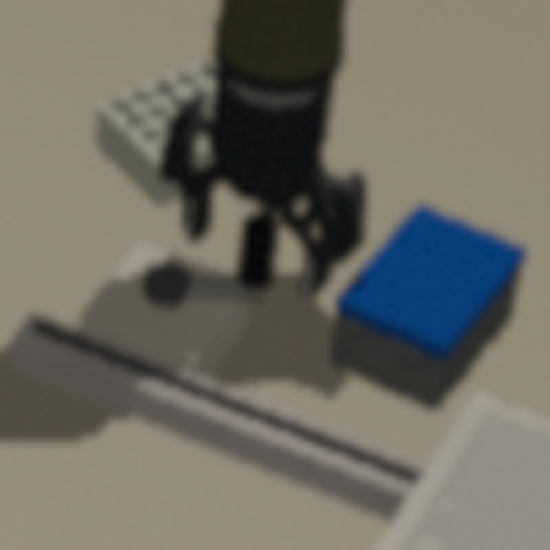

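```bash
python3 -m crank '[[0.6,-0.2,-0.2,0,8.5],[0,0,0,0,8.5]]'; python3 -m crank '[[0,0,0,0,2],[0,0,0,0,2],[0,0,0,0,2],[0,0,0,0,2],[0,0,0,0,2]]';  python3 -c "
from h import *
st();print(rows((560.5,338,90)))"
```

```text
time_s: 8.5
tool_pos: [561.6, 342.4, 94.2]
eef_rot: [-2.322, -2.115, -0.005]
wrist_force: [0.1, -0.0, -0.1]
grip_width: 85.2
time_s: 9.12
tool_pos: [560.6, 340.8, 92.6]
eef_rot: [-2.323, -2.115, 0.002]
wrist_force: [-3.3, -2.0, 5.2]
grip_width: 24.6
t 9.12 pos [560.6 340.8  92.6] x [ 0.094  0.996 -0.001] y [ 0.996 -0.094 -0.001] z [-0.001 -0.001 -1.   ] F [-3.3 -2.   5.2] g 24.6 q [-0.27  0.75 -0.56  1.6   0.46  0.94 -1.08]
[-0.28  0.01  0.26]
```

Gripped: opening 24.6 mm, against a 26 mm sleeve. I'll work out the 30° orbit steps in tool axes.

```bash
cat >> h.py <<'E'
AX=np.array([508.2,307.1])
def orbit(start_deg,n=12,step=30,c=AX,r=60,fr=None):
    s=status.read_state();Rm=R.from_rotvec(s["eef_rot"]).as_matrix()
    d=s["tool_pos"][:2]-c;print("angle now",round(np.degrees(np.arctan2(d[1],d[0])),1),"radius",round(np.hypot(*d),1))
    for k in range(n):
        a,b=np.radians(start_deg+k*step),np.radians(start_deg+(k+1)*step)
        v=np.array([np.cos(b)-np.cos(a),np.sin(b)-np.sin(a),0])*r
        print(start_deg+k*step,np.round(Rm.T@v/10,1)[:2])
E
python3 -c "
from h import *
orbit(30)"
```

```text
angle now 32.7 radius 62.3
30 [ 2.  -2.4]
60 [ 0.5 -3.1]
90 [-1.1 -2.9]
120 [-2.4 -2. ]
150 [-3.1 -0.5]
180 [-2.9  1.1]
210 [-2.   2.4]
240 [-0.5  3.1]
270 [1.1 2.9]
300 [2.4 2. ]
330 [3.1 0.5]
360 [ 2.9 -1.1]
```

```bash
python3 -m crank '[[2,-2.4,0,0,2],[0.5,-3.1,0,0,2],[-1.1,-2.9,0,0,2]]';python3 -c "
from h import *
st();orbit(30,0)"
```

```text
time_s: 9.5
tool_pos: [481.0, 363.9, 92.7]
eef_rot: [2.323, 2.113, 0.009]
wrist_force: [12.3, -4.8, -0.6]
grip_width: 24.7
t 9.5 pos [481.  363.9  92.7] x [0.094 0.996 0.003] y [ 0.996 -0.094  0.005] z [ 0.005  0.003 -1.   ] F [12.3 -4.8 -0.6] g 24.7 q [-0.35  0.68 -0.55  1.75  0.46  0.84 -1.21]
angle now 115.6 radius 63.0
```

```bash
python3 -m crank '[[-2.4,-2,0,0,2],[-3.1,-0.5,0,0,2],[-2.9,1.1,0,0,2],[-2,2.4,0,0,2]]';python3 -c "
from h import *
st();orbit(30,0)"; python3 -m crank '[[-0.5,3.1,0,0,2],[1.1,2.9,0,0,2],[2.4,2,0,0,2],[3.1,0.5,0,0,2]]';python3 -c "
from h import *
st();orbit(30,0)"
```

```text
time_s: 10.0
tool_pos: [476.5, 259.5, 92.7]
eef_rot: [-2.317, -2.117, 0.001]
wrist_force: [-1.0, 11.9, -3.2]
grip_width: 24.6
t 10.0 pos [476.5 259.5  92.7] x [0.09  0.996 0.002] y [ 0.996 -0.09  -0.003] z [-0.003  0.002 -1.   ] F [-1.  11.9 -3.2] g 24.6 q [-0.17  0.61 -0.57  1.91  0.46  0.76 -1.1 ]
angle now -123.6 radius 57.1
time_s: 10.5
tool_pos: [569.2, 309.0, 92.4]
eef_rot: [2.325, 2.111, -0.008]
wrist_force: [-14.7, -7.8, 15.1]
grip_width: 24.7
t 10.5 pos [569.2 309.   92.4] x [ 0.097  0.995 -0.004] y [ 0.995 -0.097 -0.003] z [-0.003 -0.004 -1.   ] F [-14.7  -7.8  15.1] g 24.7 q [-0.22  0.74 -0.56  1.62  0.46  0.93 -1.04]
angle now 1.8 radius 61.0
```

```bash
python3 -m crank '[[2.9,-1.1,0,0,2],[2,-2.4,0,0,2],[0.5,-3.1,0,0,2],[-1.1,-2.9,0,0,2]]';python3 -m crank '[[-2.4,-2,0,0,2],[-3.1,-0.5,0,0,2],[-2.9,1.1,0,0,2],[-2,2.4,0,0,2]]';python3 -c "
from h import *
st();orbit(30,0)"; python3 -m crank '[[-0.5,3.1,0,0,2],[1.1,2.9,0,0,2],[2.4,2,0,0,2],[3.1,0.5,0,0,2]]';python3 -c "
from h import *
st();orbit(30,0)"
```

```text
time_s: 11.0
tool_pos: [480.9, 363.9, 92.7]
eef_rot: [2.322, 2.113, 0.008]
wrist_force: [12.3, -5.2, -0.7]
grip_width: 24.5
time_s: 11.5
tool_pos: [476.6, 259.5, 92.7]
eef_rot: [-2.317, -2.117, 0.001]
wrist_force: [-2.3, 11.8, -4.1]
grip_width: 24.7
t 11.5 pos [476.6 259.5  92.7] x [0.09  0.996 0.002] y [ 0.996 -0.09  -0.003] z [-0.002  0.002 -1.   ] F [-2.3 11.8 -4.1] g 24.7 q [-0.17  0.61 -0.57  1.91  0.46  0.76 -1.1 ]
angle now -123.6 radius 57.1
time_s: 12.0
tool_pos: [569.2, 309.0, 92.4]
eef_rot: [2.326, 2.111, -0.008]
wrist_force: [-15.5, -7.5, 14.5]
grip_width: 24.7
t 12.0 pos [569.2 309.   92.4] x [ 0.097  0.995 -0.004] y [ 0.995 -0.097 -0.003] z [-0.003 -0.004 -1.   ] F [-15.5  -7.5  14.5] g 24.7 q [-0.22  0.74 -0.56  1.62  0.46  0.93 -1.04]
angle now 1.8 radius 61.0
```

```bash
python3 -m crank '[[2.9,-1.1,0,0,2],[2,-2.4,0,0,2],[0.5,-3.1,0,0,2],[-1.1,-2.9,0,0,2]]';python3 -m crank '[[-2.4,-2,0,0,2],[-3.1,-0.5,0,0,2],[-2.9,1.1,0,0,2],[-2,2.4,0,0,2]]'; python3 -m crank '[[-0.5,3.1,0,0,2],[1.1,2.9,0,0,2],[2.4,2,0,0,2],[2.7,0.5,0,0,2],[0,0,0,0,2]]';python3 -c "
from h import *
st();orbit(30,0)
im=get_image('top'); cv2.imwrite('pics/f_top.png',im)
im=get_image('scene'); cv2.imwrite('pics/f_scene.png',im)"
```

```text
time_s: 12.5
tool_pos: [481.0, 363.9, 92.7]
eef_rot: [2.323, 2.113, 0.008]
wrist_force: [10.4, -4.4, -0.1]
grip_width: 24.6
time_s: 13.0
tool_pos: [476.5, 259.5, 92.7]
eef_rot: [-2.317, -2.117, 0.001]
wrist_force: [-2.8, 10.6, -4.4]
grip_width: 24.5
time_s: 13.62
tool_pos: [568.8, 310.3, 92.7]
eef_rot: [-2.319, -2.116, -0.004]
wrist_force: [-1.7, 5.6, 3.0]
grip_width: 24.8
t 13.62 pos [568.8 310.3  92.7] x [0.092 0.996 0.003] y [ 0.996 -0.092  0.   ] z [ 0.     0.003 -1.   ] F [-1.7  5.6  3. ] g 24.8 q [-0.21  0.74 -0.56  1.62  0.47  0.92 -1.04]
angle now 3.0 radius 60.7
```

View pics/f_top.png

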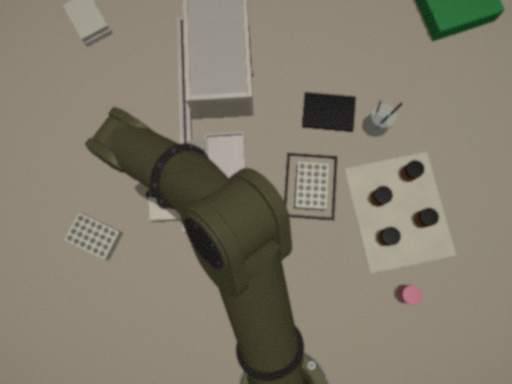

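View pics/f_scene.png

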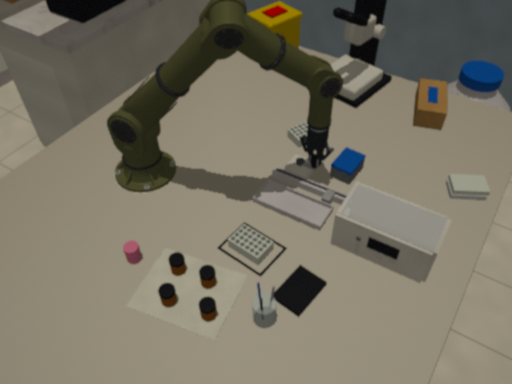

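Tray is out in both views (top view far edge about (225,134)) and the plate is inside the outline. I'll release the handle and verify the tray position.

```bash
python3 -m crank '[[0,0,0,0,8.5],[0,0,0,0,8.5],[0,0,0,0,8.5],[0,0,0,0,8.5],[0,0,-4,0,8.5]]';python3 -m crank '[[0,0,-5,0,8.5],[-5,-1,-3,0,8.5],[-5,-1,0,0,8.5],[-5,-1,0,0,8.5],[-5,-1,0,0,8.5]]';python3 -m crank '[[-5,-1,0,-10.4,8.5],[-5,-1,0,-10.4,8.5],[-5,0,0,-10.4,8.5],[-5,0,0,-10.4,8.5],[0,0,0,-10.4,8.5]]';python3 -c "
from h import *
st()
im=get_image('top'); cv2.imwrite('pics/g_top.png',im)
im=get_image('scene'); cv2.imwrite('pics/g_scene.png',im)"
```

```text
time_s: 14.35
tool_pos: [567.7, 305.5, 129.8]
eef_rot: [-2.323, -2.114, 0.01]
wrist_force: [0.4, 0.1, 1.2]
grip_width: 85.3
time_s: 14.98
tool_pos: [509.9, 110.0, 212.5]
eef_rot: [2.323, 2.114, 0.0]
wrist_force: [0.6, -0.5, 0.1]
grip_width: 84.6
time_s: 15.6
tool_pos: [526.1, -86.0, 211.7]
eef_rot: [1.163, 2.918, -0.002]
wrist_force: [0.6, 0.8, -0.4]
grip_width: 84.9
t 15.6 pos [526.1 -86.  211.7] x [-0.726  0.688 -0.001] y [ 0.688  0.726 -0.001] z [-0.    -0.001 -1.   ] F [ 0.6  0.8 -0.4] g 84.9 q [ 0.7   0.51 -0.89  1.79  0.45  1.06  0.45]
```

View pics/g_top.png

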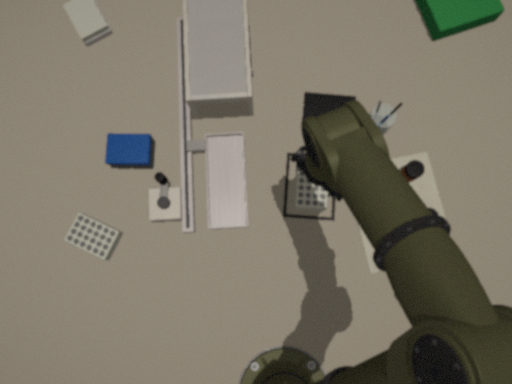

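View pics/g_scene.png

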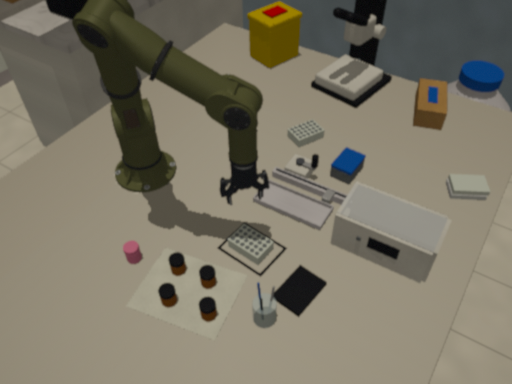

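```bash
python3 -c "
from h import *
im=cv2.imread('pics/g_top.png'); crop('top',im,140,110,270,240,5,'g1')
im=cv2.imread('pics/g_scene.png'); crop('scene',im,120,230,280,340,5,'g2')"
```

```text
(no output)
```

View pics/g1.png

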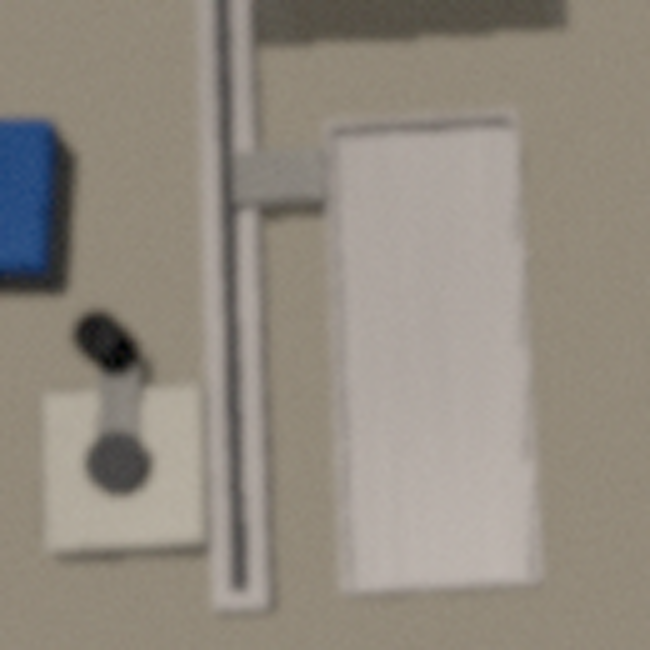

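View pics/g2.png

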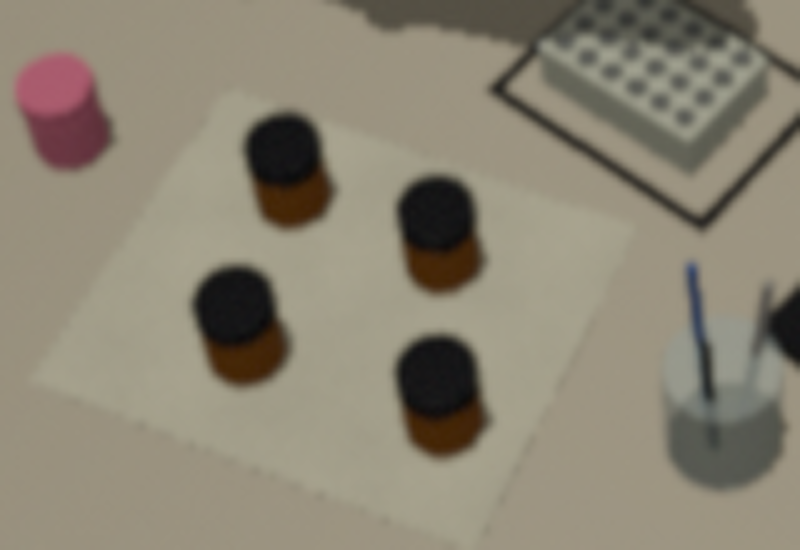

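The four amber pots are on the sheet at crop lid tops (284,137), (437,201), (235,295) and (437,366). The pink one at (58,85) is not meant. Now the tray and pot coordinates.

```bash
python3 -c "
from h import *
P=[ray('top',(x/5+139.6,y/5+109.6),25) for x,y in [(326,122),(517,115),(541,583),(340,592)]]
print(np.round(P),np.mean(P,0))
h=ray('top',(94/5+139.6,330/5+109.6),114);d=h[:2]-AX;print(h,np.degrees(np.arctan2(d[1],d[0])))
for x,y in [(284,137),(437,201),(235,295),(437,366)]: print(np.round(ray('scene',(x/5+119.6,y/5+229.6),65)))
st(); s=status.read_state()
print(rows((512,-279,150)))
"
```

```text
[[708. 199.  25.]
 [708.  90.  25.]
 [441.  82.  25.]
 [439. 193.  25.]] [574.13048396 141.04794053  25.        ]
[570.20131548 309.17723885 114.        ] 1.9188708714248561
[ 402. -290.   65.]
[ 511. -278.   65.]
[ 450. -395.   65.]
[ 580. -370.   65.]
t 15.7 pos [525.2 -82.  211.9] x [-0.727  0.687  0.001] y [0.687 0.727 0.   ] z [-0.001  0.001 -1.   ] F [0.2 0.4 0.3] g 85.3 q [ 0.7   0.51 -0.9   1.8   0.45  1.06  0.45]
[-12.57 -15.23   6.17]
```

```bash
python3 -m crank '[[0,0,0,-10.4,8.5],[0,0,0,-10.4,8.5],[0,0,0,-10.4,8.5],[0,0,0,-10.4,8.5],[0,0,0,0,8.5]]';python3 -c "
from h import *
st();print(rows((511.5,-278.5,150)))"
```

```text
time_s: 16.32
tool_pos: [525.1, -80.2, 212.3]
eef_rot: [-0.054, -3.141, -0.001]
wrist_force: [0.4, 0.7, -0.8]
grip_width: 85.1
t 16.32 pos [525.1 -80.2 212.3] x [-0.999  0.034  0.   ] y [0.034 0.999 0.   ] z [-0.  0. -1.] F [ 0.4  0.7 -0.8] g 85.1 q [ 0.79  0.58 -1.1   1.8   0.57  1.13  1.04]
[  0.68 -19.86   6.22]
```

```bash
python3 -m crank '[[0.2,-5,1,0,8.5],[0.2,-5,2,0,8.5],[0.2,-5,3,0,8.5],[0.1,-4.9,0,0,8.5],[0,0,0,0,8.5]]';python3 -c "
from h import *
st();print(rows((511.5,-278.5,45)))"
```

```text
time_s: 16.95
tool_pos: [510.9, -284.0, 151.1]
eef_rot: [-0.07, -3.139, 0.001]
wrist_force: [-0.0, 0.8, 0.1]
grip_width: 84.8
t 16.95 pos [ 510.9 -284.   151.1] x [-0.999  0.045  0.002] y [ 0.045  0.999 -0.001] z [-0.002 -0.001 -1.   ] F [-0.   0.8  0.1] g 84.8 q [ 1.06  0.72 -1.04  1.74  0.69  1.1   1.32]
[-0.06  0.57 10.61]
```

```bash
python3 -m crank '[[0,0.3,4,0,8.5],[0,0.2,4,0,8.5],[0,0,2.6,0,8.5],[0,0,0,0,8.5],[0,0,0,0,8.5]]';python3 -c "
from h import *
st();print(rows((511.5,-278.5,45)))
im=get_image('scene'); crop('scene',im,150,190,290,330,5,'h1')"
```

```text
time_s: 17.58
tool_pos: [513.2, -274.0, 47.6]
eef_rot: [0.051, 3.14, -0.0]
wrist_force: [-0.6, 0.1, 0.3]
grip_width: 85.0
t 17.57 pos [ 513.2 -274.    47.6] x [-0.999  0.032 -0.001] y [ 0.032  0.999 -0.   ] z [ 0.001 -0.    -1.   ] F [-0.6  0.1  0.3] g 85.0 q [ 0.99  0.83 -0.93  1.84  0.85  0.92  1.2 ]
[ 0.16 -0.46  0.26]
```

View pics/h1.png

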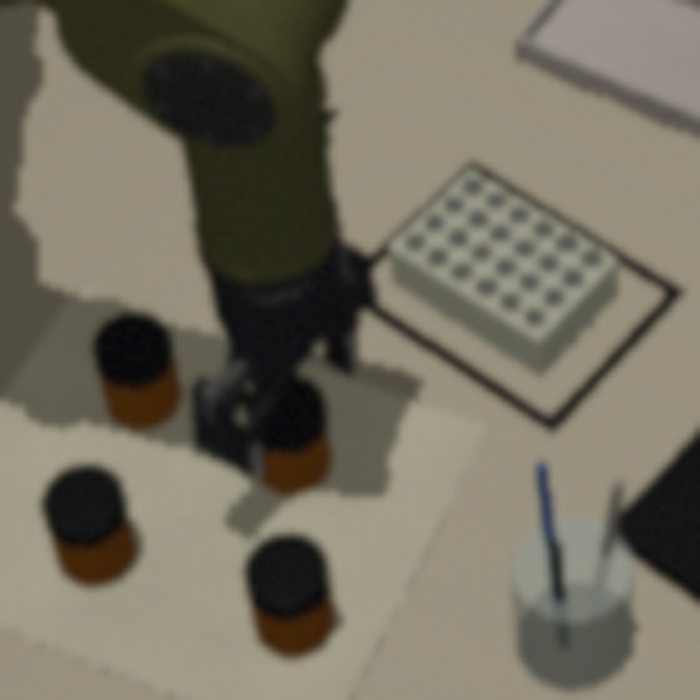

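The pot sits between the fingers (crop 290,430). I'll close and lift.

```bash
python3 -m crank '[[0.1,-0.3,0,0,4],[0,0,0,0,4],[0,0,0,0,4],[0,0,0,0,4],[0,0,0,0,4]]';python3 -c "
from h import *
st()"; python3 -m crank '[[0,0,-3,0,4],[0,0,-4,0,4],[0,0,-4,0,4],[0,0,0,0,4],[0,0,0,0,4]]'; python3 -c "
from h import *
st();print(rows((662.3,143.5,160)))"
```

```text
time_s: 18.25
tool_pos: [511.5, -278.4, 47.3]
eef_rot: [0.051, 3.14, -0.002]
wrist_force: [-1.6, -0.9, 7.0]
grip_width: 48.8
t 18.25 pos [ 511.5 -278.4   47.3] x [-0.999  0.032 -0.001] y [ 0.032  0.999 -0.001] z [ 0.001 -0.001 -1.   ] F [-1.6 -0.9  7. ] g 48.8 q [ 1.    0.84 -0.93  1.84  0.85  0.92  1.2 ]
time_s: 18.88
tool_pos: [510.6, -278.0, 155.7]
eef_rot: [-0.05, -3.14, 0.0]
wrist_force: [-0.4, -0.9, -2.0]
grip_width: 48.5
t 18.88 pos [ 510.6 -278.   155.7] x [-0.999  0.032  0.001] y [ 0.032  0.999 -0.   ] z [-0.001 -0.    -1.   ] F [-0.4 -0.9 -2. ] g 48.5 q [ 1.06  0.71 -1.04  1.74  0.69  1.1   1.33]
[-13.83  42.6   -0.45]
```

```bash
python3 -m crank '[[-1.4,4.2,0,0,4],[-1.4,4.2,0,0,4],[-1.4,4.2,0,0,4],[-1.4,4.2,0,0,4],[-1.4,4.2,0,0,4]]';  python3 -m crank '[[-1.4,4.2,0,0,4],[-1.4,4.2,0,0,4],[-1.4,4.2,0,0,4],[-1.4,4.2,0,0,4],[0,0,0,0,4]]';python3 -c "
from h import *
st();print(rows((662.3,143,58)))"
```

```text
time_s: 19.5
tool_pos: [587.3, -69.0, 154.6]
eef_rot: [-0.049, -3.139, -0.0]
wrist_force: [0.7, -1.0, -0.8]
grip_width: 48.5
time_s: 20.12
tool_pos: [648.1, 101.2, 154.8]
eef_rot: [-0.039, -3.139, -0.004]
wrist_force: [-0.4, -0.2, -1.9]
grip_width: 48.7
t 20.12 pos [648.1 101.2 154.8] x [-1.     0.025  0.002] y [0.025 1.    0.003] z [-0.002  0.003 -1.   ] F [-0.4 -0.2 -1.9] g 48.7 q [ 0.31  0.79 -0.96  1.53  0.67  1.18  0.78]
[-1.33  4.19  9.69]
```

```bash
python3 -m crank '[[-1.3,4.2,0,0,4],[0,0,3,0,4],[0,0,3,0,4],[0,0,2.2,0,4],[0,0,0,0,4]]';python3 -c "
from h import *
st();print(rows((662.3,143,58)))"
```

```text
time_s: 20.75
tool_pos: [662.0, 136.3, 71.8]
eef_rot: [-0.05, -3.137, 0.002]
wrist_force: [-0.9, 1.0, -1.0]
grip_width: 48.8
t 20.75 pos [662.  136.3  71.8] x [-0.999  0.032  0.004] y [ 0.032  0.999 -0.002] z [-0.004 -0.002 -1.   ] F [-0.9  1.  -1. ] g 48.8 q [ 0.22  0.89 -0.89  1.55  0.76  1.08  0.68]
[-0.01  0.67  1.38]
```

```bash
python3 -m crank '[[0,0.3,0.6,0,4],[0,0,0.5,0,4],[0,0,0,0,4],[0,0,0,0,4]]';python3 -c "
from h import *
st();print(rows((662.3,143,58)))"
```

```text
time_s: 21.25
tool_pos: [663.5, 140.8, 63.7]
eef_rot: [0.049, 3.141, 0.0]
wrist_force: [-0.1, -0.1, -1.3]
grip_width: 48.5
t 21.25 pos [663.5 140.8  63.7] x [-1.     0.031 -0.001] y [0.031 1.    0.   ] z [ 0.001  0.    -1.   ] F [-0.1 -0.1 -1.3] g 48.5 q [ 0.21  0.9  -0.88  1.55  0.77  1.06  0.67]
[0.13 0.21 0.57]
```

```bash
python3 -m crank '[[0,0,0.3,0,4],[0,0,0.3,0,4],[0,0,0,0,4],[0,0,0,0,4]]';python3 -c "
from h import *
st()"
```

```text
time_s: 21.75
tool_pos: [663.3, 140.8, 57.3]
eef_rot: [-0.049, -3.141, -0.0]
wrist_force: [0.6, 0.3, -0.7]
grip_width: 48.6
t 21.75 pos [663.3 140.8  57.3] x [-1.     0.031  0.   ] y [0.031 1.    0.   ] z [-0.  0. -1.] F [ 0.6  0.3 -0.7] g 48.6 q [ 0.21  0.91 -0.88  1.56  0.77  1.05  0.66]
```

```bash
python3 -m crank '[[0,0,0.2,0,4],[0,0,0,0,4],[0,0,0,0,4]]'; python3 -m crank '[[0,0,0,0,6],[0,0,0,0,8],[0,0,0,0,8.5],[0,0,0,0,8.5]]'; python3 -m crank '[[0,0,-2,0,8.5],[0,0,-4,0,8.5],[0,0,-4,0,8.5],[0,-4.2,0,0,8.5],[0,-4.2,0,0,8.5]]'; python3 -c "
from h import *
st();print(rows((580,-369.5,155)))"
```

```text
time_s: 22.12
tool_pos: [663.5, 141.0, 56.3]
eef_rot: [0.049, 3.14, 0.0]
wrist_force: [-2.8, -1.7, 6.1]
grip_width: 48.6
time_s: 22.62
tool_pos: [663.3, 140.8, 55.2]
eef_rot: [-0.049, -3.141, -0.0]
wrist_force: [0.8, -0.2, 0.5]
grip_width: 85.0
time_s: 23.25
tool_pos: [661.0, 56.8, 157.7]
eef_rot: [0.046, 3.139, 0.001]
wrist_force: [1.1, -0.5, -0.1]
grip_width: 85.1
t 23.25 pos [661.   56.8 157.7] x [-1.     0.03  -0.003] y [0.03 1.   0.  ] z [ 0.003  0.    -1.   ] F [ 1.1 -0.5 -0.1] g 85.1 q [ 0.38  0.79 -0.96  1.51  0.68  1.2   0.85]
[  6.84 -42.85   0.23]
```

```bash
python3 -m crank '[[0.8,-4.3,0,0,8.5],[0.8,-4.3,0,0,8.5],[0.8,-4.3,0,0,8.5],[0.8,-4.3,0,0,8.5],[0.8,-4.3,0,0,8.5]]'; python3 -m crank '[[0.6,-4.3,0,0,8.5],[0.6,-4.3,0,0,8.5],[0.6,-4.3,0,0,8.5],[0.6,-4.3,0,0,8.5],[0.6,-4.3,0,0,8.5]]';python3 -m crank '[[0,0,0,0,8.5],[0,0,0,0,8.5]]'; python3 -c "
from h import *
st();print(rows((579.5,-369.5,47)))
im=get_image('scene'); cv2.imwrite('pics/i1.png',im);crop('scene',im,140,230,270,340,6,'i1c')
im=get_image('top'); cv2.imwrite('pics/i2.png',im)"
```

```text
time_s: 23.88
tool_pos: [613.9, -158.0, 156.9]
eef_rot: [0.048, 3.14, -0.001]
wrist_force: [1.0, -0.7, 0.4]
grip_width: 84.9
time_s: 24.5
tool_pos: [577.3, -372.1, 157.0]
eef_rot: [0.049, 3.14, -0.001]
wrist_force: [0.2, -1.4, 0.5]
grip_width: 84.9
time_s: 24.75
tool_pos: [577.6, -370.1, 156.4]
eef_rot: [0.049, 3.14, 0.001]
wrist_force: [-0.1, 0.9, 0.7]
grip_width: 85.0
t 24.75 pos [ 577.6 -370.1  156.4] x [-1.     0.031 -0.001] y [0.031 1.    0.001] z [ 0.001  0.001 -1.   ] F [-0.1  0.9  0.7] g 85.0 q [ 1.03  0.84 -1.    1.44  0.72  1.25  1.5 ]
[-0.17  0.05 10.94]
```

View pics/i1.png

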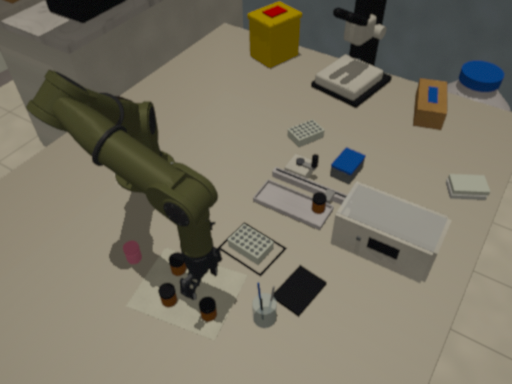

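View pics/i2.png

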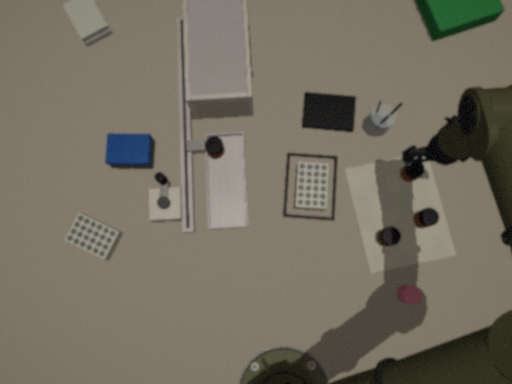

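```bash
python3 -c "
from h import *
print(proj('top',(663,141,75)),proj('scene',(663,141,75)), ray('top',(215,147),75), ray('scene',(319,200),75))
im=cv2.imread('pics/i2.png'); crop('top',im,190,120,260,240,5,'i3')
im=cv2.imread('pics/i1.png'); crop('scene',im,240,160,350,240,6,'i4')"
```

```text
[223.75655562 143.53338546] [315.57632647 201.82145712] [653.99123294 164.93210001  75.        ] [668.97102075 154.85544007  75.        ]
```

View pics/i3.png

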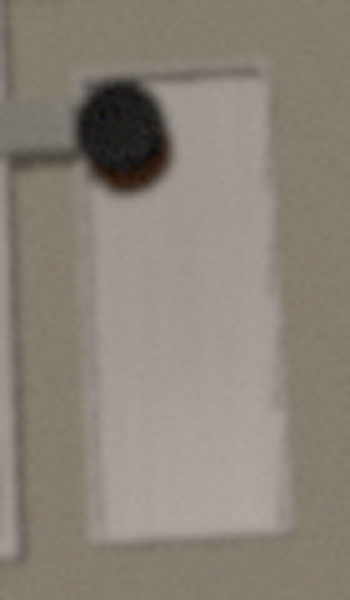

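View pics/i4.png

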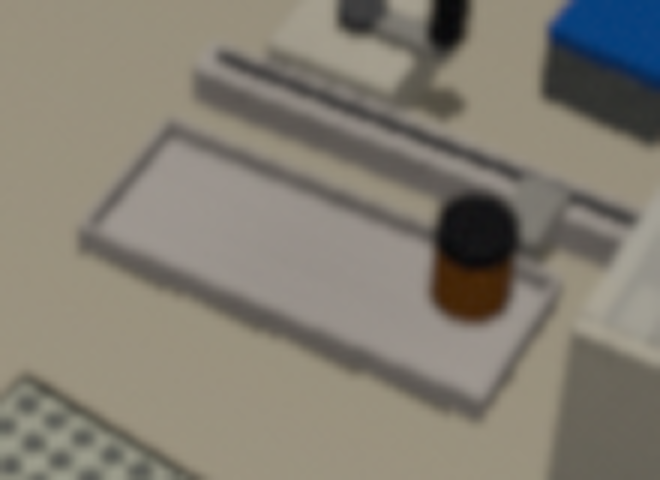

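Pot 1 stands upright in the tray's far end. It has shifted to the left wall (about (656,166), tray y about +24), which is still in bounds. Next pot: descend to it.

```bash
python3 -m crank '[[-0.2,0,4,0,8.5],[0,0,4,0,8.5],[0,0,2.9,0,8.5],[0,0,0,0,8.5],[0,0,0,0,8.5]]';python3 -m crank '[[0,0,0,0,4],[0,0,0,0,4],[0,0,0,0,4],[0,0,0,0,4],[0,0,0,0,4]]';python3 -c "
from h import *
st()"
```

```text
time_s: 25.48
tool_pos: [580.5, -370.0, 47.9]
eef_rot: [0.047, 3.139, -0.0]
wrist_force: [0.9, -0.3, 0.6]
grip_width: 85.0
time_s: 26.1
tool_pos: [580.0, -371.1, 47.8]
eef_rot: [0.049, 3.139, -0.001]
wrist_force: [-0.4, -0.1, 6.0]
grip_width: 48.2
t 26.1 pos [ 580.  -371.1   47.8] x [-1.     0.031 -0.002] y [ 0.031  1.    -0.001] z [ 0.002 -0.001 -1.   ] F [-0.4 -0.1  6. ] g 48.2 q [ 1.    0.95 -0.93  1.53  0.83  1.08  1.41]
```

```bash
python3 -m crank '[[0,0,-3,0,4],[0,0,-4,0,4],[0,0,-4,0,4],[0,4,0,0,4],[0,4.3,0,0,4]]'; python3 -m crank '[[0,4.3,0,0,4],[0,4.3,0,0,4],[0,4.3,0,0,4],[0,4.3,0,0,4],[0,4.3,0,0,4]]';  python3 -m crank '[[0,4.3,0,0,4],[-0.1,4.3,0,0,4],[-0.1,4.3,0,0,4],[-0.1,4,0,0,4],[0,0,0,0,4]]'; python3 -c "
from h import *
st();print(rows((600,140,58)))"
```

```text
time_s: 26.72
tool_pos: [581.8, -287.6, 157.0]
eef_rot: [0.052, 3.14, -0.001]
wrist_force: [-0.6, -0.1, -1.5]
grip_width: 48.7
time_s: 27.35
tool_pos: [588.4, -71.7, 156.5]
eef_rot: [0.049, 3.141, -0.0]
wrist_force: [0.6, 1.0, -1.7]
grip_width: 48.9
time_s: 27.98
tool_pos: [596.2, 100.6, 157.2]
eef_rot: [0.039, 3.14, 0.004]
wrist_force: [-1.2, 0.2, -1.3]
grip_width: 48.5
t 27.98 pos [596.2 100.6 157.2] x [-1.     0.025 -0.001] y [0.025 1.    0.003] z [ 0.001  0.003 -1.   ] F [-1.2  0.2 -1.3] g 48.5 q [ 0.35  0.72 -0.98  1.68  0.65  1.11  0.73]
[-0.27  3.93  9.93]
```

```bash
python3 -m crank '[[-0.3,3.9,0,0,4],[0,0,3,0,4],[0,0,3,0,4],[0,0,2.2,0,4],[0,0,0,0,4]]';python3 -m crank '[[0,0,0.5,0,4],[0,0,0.4,0,4],[0,0,0,0,4],[0,0,0,0,4]]';python3 -c "
from h import *
st();print(rows((600,140,56.5)))"
```

```text
time_s: 28.6
tool_pos: [600.3, 133.6, 72.8]
eef_rot: [-0.05, -3.138, 0.002]
wrist_force: [0.9, -0.0, -0.9]
grip_width: 48.9
time_s: 29.1
tool_pos: [601.2, 134.8, 65.7]
eef_rot: [0.049, 3.141, 0.0]
wrist_force: [-0.0, 0.6, -0.2]
grip_width: 48.7
t 29.1 pos [601.2 134.8  65.7] x [-1.     0.031 -0.001] y [0.031 1.    0.   ] z [ 0.001  0.    -1.   ] F [-0.   0.6 -0.2] g 48.7 q [ 0.24  0.83 -0.89  1.73  0.77  0.97  0.59]
[0.14 0.51 0.92]
```

```bash
python3 -m crank '[[0,0.2,0.4,0,4],[0,0.1,0.4,0,4],[0,0,0.15,0,4],[0,0,0,0,4],[0,0,0,0,4]]';python3 -c "
from h import *
st()"
```

```text
time_s: 29.72
tool_pos: [601.1, 138.1, 56.7]
eef_rot: [0.048, 3.141, -0.0]
wrist_force: [-3.5, -0.8, 9.6]
grip_width: 48.7
t 29.73 pos [601.1 138.1  56.7] x [-1.     0.031 -0.001] y [ 0.031  1.    -0.   ] z [ 0.001 -0.    -1.   ] F [-3.5 -0.8  9.6] g 48.7 q [ 0.23  0.84 -0.88  1.74  0.78  0.95  0.57]
```

```bash
python3 -m crank '[[0,0,0,0,5.5],[0,0,0,0,6.5],[0,0,0,0,7.5],[0,0,0,0,8.5],[0,0,0,0,8.5]]'; python3 -m crank '[[0,0,-2,0,8.5],[0,0,-4,0,8.5],[0,0,-4,0,8.5],[0,-4,0,0,8.5],[0,-4,0,0,8.5]]'; python3 -c "
from h import *
st();print(rows((450,-395,155)))
im=get_image('scene'); cv2.imwrite('pics/j1.png',im);crop('scene',im,240,160,350,240,6,'j4')"
```

```text
time_s: 30.35
tool_pos: [601.1, 137.8, 55.7]
eef_rot: [-0.049, -3.141, -0.0]
wrist_force: [-0.6, 0.2, -0.3]
grip_width: 85.1
time_s: 30.98
tool_pos: [599.0, 57.7, 158.0]
eef_rot: [0.046, 3.139, 0.0]
wrist_force: [0.3, -0.0, -0.7]
grip_width: 84.9
t 30.98 pos [599.   57.7 158. ] x [-1.     0.03  -0.003] y [0.03 1.   0.  ] z [ 0.003  0.    -1.   ] F [ 0.3 -0.  -0.7] g 84.9 q [ 0.43  0.71 -0.98  1.69  0.66  1.11  0.79]
[ 13.55 -45.69   0.26]
```

View pics/j1.png

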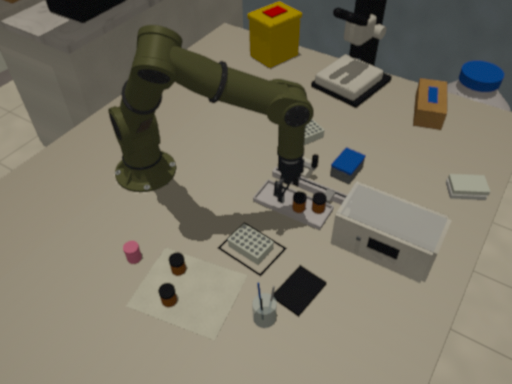

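Two pots are in the tray, and two remain at (177,264) and (168,295). Next is the one at (450,-395).

```bash
python3 -m crank '[[1.2,-4.2,0,0,8.5],[1.2,-4.2,0,0,8.5],[1.2,-4.2,0,0,8.5],[1.2,-4.2,0,0,8.5],[1.2,-4.2,0,0,8.5]]'; python3 -m crank '[[1.2,-4.2,0,0,8.5],[1.2,-4.2,0,0,8.5],[1.2,-4.2,0,0,8.5],[1.2,-4.2,0,0,8.5],[1.2,-4.2,0,0,8.5]]';python3 -m crank '[[1.2,-3.5,0,0,8.5],[0,0,0,0,8.5],[0,0,0,0,8.5]]'; python3 -c "
from h import *
st();print(rows((450,-395,47)))
im=get_image('scene'); crop('scene',im,120,210,270,340,5,'k1')"
```

```text
time_s: 31.65
tool_pos: [532.0, -151.3, 157.2]
eef_rot: [0.048, 3.14, -0.001]
wrist_force: [0.2, 0.5, 0.1]
grip_width: 84.7
time_s: 32.28
tool_pos: [465.5, -359.5, 157.2]
eef_rot: [0.049, 3.14, -0.001]
wrist_force: [0.7, 0.1, -0.5]
grip_width: 85.0
time_s: 32.65
tool_pos: [453.1, -392.1, 156.7]
eef_rot: [0.048, 3.14, 0.0]
wrist_force: [-0.2, -0.0, 0.2]
grip_width: 85.1
t 32.65 pos [ 453.1 -392.1  156.7] x [-1.     0.031 -0.001] y [0.031 1.    0.   ] z [ 0.001  0.    -1.   ] F [-0.2 -0.   0.2] g 85.1 q [ 1.27  0.74 -1.05  1.69  0.7   1.14  1.55]
[ 0.31 -0.3  10.97]
```

View pics/k1.png

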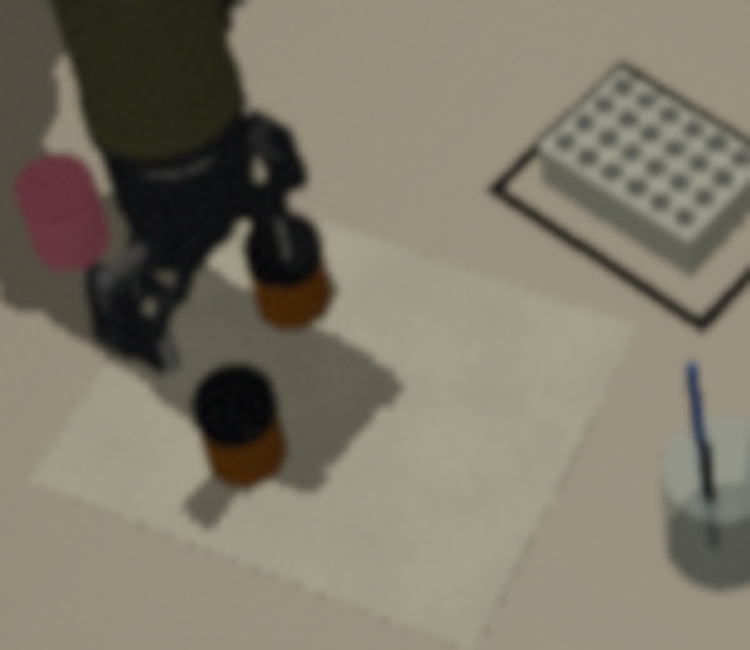

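The target pot is unmoved at crop (235,405), which is full-image (167,291). I'll descend and grip it.

```bash
python3 -m crank '[[0.3,-0.3,4,0,8.5],[0,0,4,0,8.5],[0,0,2.9,0,8.5],[0,0,0,0,8.5],[0,0,0,0,8.5]]';python3 -m crank '[[0,0,0,0,4],[0,0,0,0,4],[0,0,0,0,4],[0,0,0,0,4],[0,0,0,0,4]]';python3 -m crank '[[0,0,-3,0,4],[0,0,-4,0,4],[0,0,-4,0,4],[0,0,0,0,4]]';python3 -c "
from h import *
st();print(rows((538.4,139,155)))"
```

```text
time_s: 33.33
tool_pos: [450.8, -395.1, 48.3]
eef_rot: [0.046, 3.14, -0.001]
wrist_force: [-0.4, 1.1, -0.1]
grip_width: 84.8
time_s: 33.95
tool_pos: [450.0, -396.3, 48.2]
eef_rot: [0.049, 3.14, -0.002]
wrist_force: [-0.9, -0.9, 5.8]
grip_width: 48.8
time_s: 34.45
tool_pos: [451.0, -396.2, 160.1]
eef_rot: [0.049, 3.137, -0.005]
wrist_force: [0.1, 0.5, -1.8]
grip_width: 48.4
t 34.45 pos [ 451.  -396.2  160.1] x [-0.999  0.031 -0.004] y [ 0.031  1.    -0.003] z [ 0.004 -0.003 -1.   ] F [ 0.1  0.5 -1.8] g 48.4 q [ 1.27  0.74 -1.05  1.69  0.7   1.14  1.56]
[-7.05 53.77  0.38]
```

```bash
python3 -m crank '[[-0.5,4.1,0,0,4],[-0.5,4.1,0,0,4],[-0.5,4.1,0,0,4],[-0.5,4.1,0,0,4],[-0.5,4.1,0,0,4]]'; python3 -m crank '[[-0.6,4.1,0,0,4],[-0.6,4.1,0,0,4],[-0.6,4.1,0,0,4],[-0.6,4.1,0,0,4],[-0.6,4.1,0,0,4]]';python3 -m crank '[[-0.6,4.1,0,0,4],[-0.5,4.1,0,0,4],[-0.4,4,0,0,4],[0,0,0,0,4],[0,0,0,0,4]]';  python3 -c "
from h import *
st();print(rows((538.4,139,57)))"
```

```text
time_s: 35.08
tool_pos: [480.2, -190.6, 156.0]
eef_rot: [-0.05, -3.14, -0.0]
wrist_force: [0.1, 0.5, -1.8]
grip_width: 48.6
time_s: 35.7
tool_pos: [516.7, 13.2, 155.9]
eef_rot: [-0.049, -3.14, 0.001]
wrist_force: [0.4, 0.1, -1.9]
grip_width: 48.5
time_s: 36.33
tool_pos: [535.5, 133.0, 155.9]
eef_rot: [-0.049, -3.14, 0.002]
wrist_force: [0.6, -0.4, -1.7]
grip_width: 48.4
t 36.33 pos [535.5 133.  155.9] x [-1.     0.031  0.001] y [ 0.031  1.    -0.001] z [-0.001 -0.001 -1.   ] F [ 0.6 -0.4 -1.7] g 48.4 q [ 0.32  0.65 -0.99  1.82  0.63  1.03  0.62]
[-0.29  0.63  9.89]
```

```bash
python3 -m crank '[[-0.2,0.5,3,0,4],[0,0,3,0,4],[0,0,3,0,4],[0,0,0,0,4],[0,0,0,0,4]]';python3 -c "
from h import *
st();print(rows((538.4,139,57)))"
```

```text
time_s: 36.95
tool_pos: [538.5, 138.2, 67.6]
eef_rot: [0.05, 3.141, 0.0]
wrist_force: [0.6, -0.1, -2.4]
grip_width: 48.8
t 36.95 pos [538.5 138.2  67.6] x [-0.999  0.032 -0.   ] y [0.032 0.999 0.   ] z [ 0.  0. -1.] F [ 0.6 -0.1 -2.4] g 48.8 q [ 0.24  0.75 -0.89  1.9   0.77  0.87  0.5 ]
[0.02 0.08 1.06]
```

```bash
python3 -m crank '[[0,0,0.4,0,4],[0,0,0.4,0,4],[0,0,0.3,0,4],[0,0,0,0,4],[0,0,0,0,4]]';python3 -c "
from h import *
st()"
```

```text
time_s: 37.58
tool_pos: [538.4, 138.7, 57.1]
eef_rot: [0.049, 3.14, -0.001]
wrist_force: [-3.3, -2.6, 12.1]
grip_width: 48.8
t 37.58 pos [538.4 138.7  57.1] x [-1.     0.031 -0.001] y [ 0.031  1.    -0.001] z [ 0.001 -0.001 -1.   ] F [-3.3 -2.6 12.1] g 48.8 q [ 0.23  0.77 -0.87  1.9   0.79  0.85  0.48]
```

```bash
python3 -m crank '[[0,0,0,0,5.5],[0,0,0,0,6.5],[0,0,0,0,7.5],[0,0,0,0,8.5],[0,0,0,0,8.5]]'; python3 -m crank '[[0,0,-2,0,8.5],[0,0,-4,0,8.5],[0,0,-4,0,8.5],[0.8,-4,0,0,8.5],[1.2,-4,0,0,8.5]]'; python3 -m crank '[[1.5,-4,0,0,8.5],[1.5,-4,0,0,8.5],[1.5,-4,0,0,8.5],[1.5,-4,0,0,8.5],[1.5,-4,0,0,8.5]]';python3 -c "
from h import *
st();print(rows((402,-291,155)))
im=get_image('scene'); cv2.imwrite('pics/l1.png',im)
im=get_image('top'); cv2.imwrite('pics/l2.png',im)"
```

```text
time_s: 38.2
tool_pos: [538.1, 138.7, 55.7]
eef_rot: [-0.049, -3.141, -0.0]
wrist_force: [-0.1, 0.2, 0.0]
grip_width: 85.1
time_s: 38.83
tool_pos: [515.9, 59.1, 157.7]
eef_rot: [0.047, 3.139, 0.0]
wrist_force: [-0.1, -0.3, 0.2]
grip_width: 84.8
time_s: 39.45
tool_pos: [434.2, -139.3, 157.1]
eef_rot: [0.048, 3.14, -0.001]
wrist_force: [0.9, -0.6, -0.7]
grip_width: 85.3
t 39.45 pos [ 434.2 -139.3  157.1] x [-1.     0.031 -0.001] y [ 0.031  1.    -0.001] z [ 0.001 -0.001 -1.   ] F [ 0.9 -0.6 -0.7] g 85.3 q [ 0.99  0.54 -1.1   2.05  0.62  0.92  1.09]
[  2.75 -15.26   0.21]
```

View pics/l1.png

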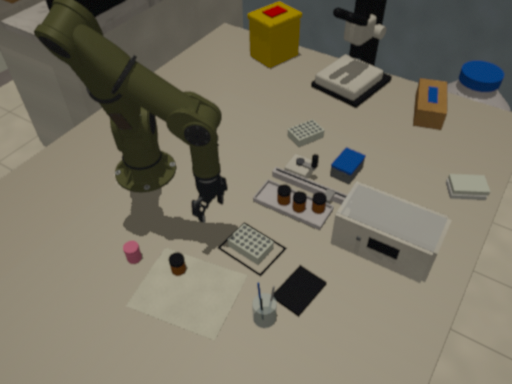

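View pics/l2.png

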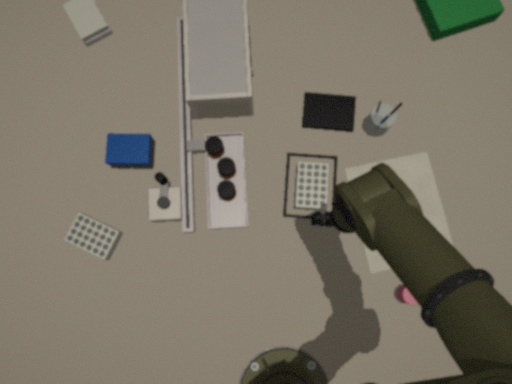

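Three pots stand in the tray, and the last one is unmoved at scene (177,264).

```bash
python3 -m crank '[[0.7,-3.8,0,0,8.5],[0.7,-3.8,0,0,8.5],[0.7,-3.8,0,0,8.5],[0.7,-3.8,0,0,8.5],[0,0,0,0,8.5]]'; python3 -m crank '[[0,0,0,0,8.5]]';python3 -c "
from h import *
st();print(rows((402,-291,47)))
im=get_image('scene'); crop('scene',im,120,210,270,340,5,'m1')"
```

```text
time_s: 40.17
tool_pos: [401.3, -291.6, 156.3]
eef_rot: [0.056, 3.141, -0.001]
wrist_force: [0.2, 0.5, -0.8]
grip_width: 85.2
time_s: 40.3
tool_pos: [402.4, -288.2, 156.6]
eef_rot: [0.048, 3.14, 0.0]
wrist_force: [0.0, -0.2, -0.6]
grip_width: 85.0
t 40.3 pos [ 402.4 -288.2  156.6] x [-1.     0.03  -0.001] y [0.03 1.   0.  ] z [ 0.001  0.    -1.   ] F [ 0.  -0.2 -0.6] g 85.0 q [ 1.28  0.61 -1.1   1.96  0.66  0.99  1.4 ]
[ 0.04 -0.28 10.96]
```

View pics/m1.png

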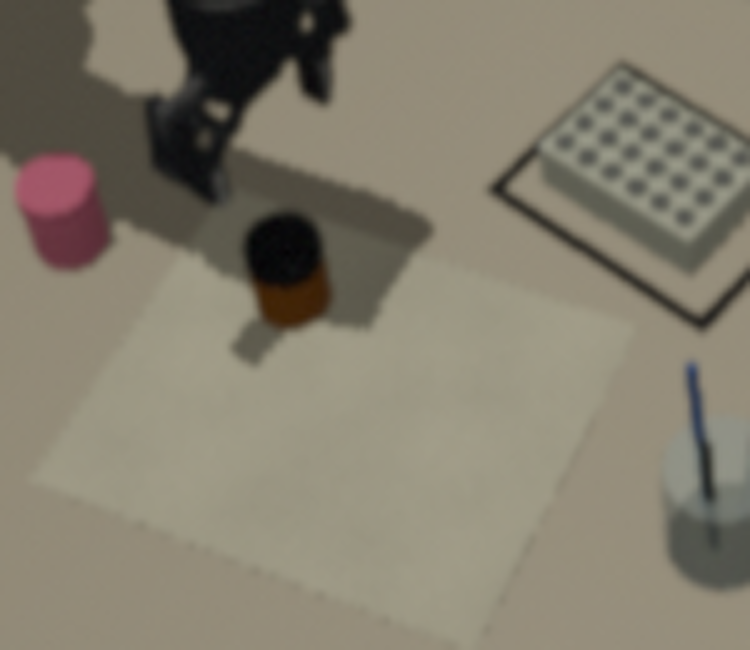

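The pot is unchanged at crop (284,237). Grip and lift.

```bash
python3 -m crank '[[0,-0.3,4,0,8.5],[0,0,4,0,8.5],[0,0,2.9,0,8.5],[0,0,0,0,8.5],[0,0,0,0,8.5]]';python3 -m crank '[[0,0,0,0,4],[0,0,0,0,4],[0,0,0,0,4],[0,0,0,0,4],[0,0,0,0,4]]';python3 -m crank '[[0,0,-3,0,4],[0,0,-4,0,4],[0,0,-4,0,4],[0,0,0,0,4],[0,0,0,0,4]]';python3 -c "
from h import *
st();print(rows((476.4,137,155)))"
```

```text
time_s: 40.98
tool_pos: [402.8, -291.6, 48.0]
eef_rot: [0.046, 3.14, -0.001]
wrist_force: [0.6, -0.0, 0.3]
grip_width: 84.9
time_s: 41.6
tool_pos: [402.1, -292.6, 48.0]
eef_rot: [0.05, 3.14, -0.002]
wrist_force: [-2.1, 0.2, 9.0]
grip_width: 48.5
time_s: 42.22
tool_pos: [401.0, -292.5, 156.4]
eef_rot: [-0.05, -3.14, 0.001]
wrist_force: [-0.5, 0.2, -1.7]
grip_width: 48.8
t 42.23 pos [ 401.  -292.5  156.4] x [-0.999  0.032  0.001] y [ 0.032  0.999 -0.   ] z [-0.001 -0.    -1.   ] F [-0.5  0.2 -1.7] g 48.8 q [ 1.28  0.61 -1.1   1.96  0.65  0.99  1.41]
[-6.17 43.17  0.12]
```

```bash
python3 -m crank '[[-0.7,4,0,0,4],[-0.7,4,0,0,4],[-0.7,4,0,0,4],[-0.7,4,0,0,4],[-0.6,4,0,0,4]]'; python3 -m crank '[[-0.6,4,0,0,4],[-0.6,4,0,0,4],[-0.6,4,0,0,4],[-0.6,4,0,0,4],[-0.4,4,0,0,4]]';python3 -m crank '[[0,3.2,0,0,4],[0,0,0,0,4],[0,0,0,0,4]]';  python3 -c "
from h import *
st();print(rows((476.4,137,57)))"
```

```text
time_s: 42.85
tool_pos: [441.3, -92.3, 155.6]
eef_rot: [-0.049, -3.139, -0.001]
wrist_force: [0.7, 0.3, -1.8]
grip_width: 49.0
time_s: 43.48
tool_pos: [475.6, 106.5, 155.5]
eef_rot: [-0.049, -3.139, 0.001]
wrist_force: [1.3, -0.2, -1.2]
grip_width: 49.1
time_s: 43.85
tool_pos: [476.5, 136.7, 155.7]
eef_rot: [-0.049, -3.139, 0.002]
wrist_force: [-1.1, -0.7, -0.9]
grip_width: 48.8
t 43.85 pos [476.5 136.7 155.7] x [-1.     0.031  0.002] y [ 0.031  1.    -0.001] z [-0.002 -0.001 -1.   ] F [-1.1 -0.7 -0.9] g 48.8 q [ 0.33  0.57 -1.01  1.96  0.6   0.95  0.56]
[-0.01  0.04  9.87]
```

```bash
python3 -m crank '[[0,0,3,0,4],[0,0,3,0,4],[0,0,2.8,0,4],[0,0,0,0,4],[0,0,0,0,4]]';python3 -c "
from h import *
st();print(rows((476.4,137,57)))"
```

```text
time_s: 44.48
tool_pos: [477.4, 137.2, 69.4]
eef_rot: [0.05, 3.141, 0.0]
wrist_force: [0.1, -0.1, -1.3]
grip_width: 49.1
t 44.48 pos [477.4 137.2  69.4] x [-0.999  0.032 -0.   ] y [0.032 0.999 0.   ] z [ 0.  0. -1.] F [ 0.1 -0.1 -1.3] g 49.1 q [ 0.24  0.68 -0.89  2.05  0.77  0.78  0.41]
[ 0.1  -0.02  1.24]
```

```bash
python3 -m crank '[[0,0,0.5,0,4],[0,0,0.4,0,4],[0,0,0.35,0,4],[0,0,0,0,4],[0,0,0,0,4]]';python3 -c "
from h import *
st()"
```

```text
time_s: 45.1
tool_pos: [477.2, 137.6, 56.9]
eef_rot: [0.049, 3.14, -0.001]
wrist_force: [-2.4, -1.0, 8.3]
grip_width: 48.8
t 45.1 pos [477.2 137.6  56.9] x [-1.     0.031 -0.001] y [ 0.031  1.    -0.001] z [ 0.001 -0.001 -1.   ] F [-2.4 -1.   8.3] g 48.8 q [ 0.22  0.7  -0.86  2.06  0.8   0.76  0.39]
```

```bash
python3 -m crank '[[0,0,0,0,5.5],[0,0,0,0,6.5],[0,0,0,0,7.5],[0,0,0,0,8.5],[0,0,0,0,8.5]]'; python3 -m crank '[[0,0,-2,0,8.5],[0,0,-4,0,8.5],[0,0,-5,0,8.5],[0,4,0,0,8.5],[0,4,0,0,8.5]]'; python3 -m crank '[[0,4,0,0,8.5],[0,4,0,0,8.5],[-2,0,0,0,8.5],[0,0,0,0,8.5]]';python3 -c "
from h import *
st();print(rows((569,309,155)))
im=get_image('scene'); cv2.imwrite('pics/n1.png',im);crop('scene',im,240,130,350,240,6,'n1c')
im=get_image('top'); cv2.imwrite('pics/n2.png',im);crop('top',im,130,110,260,240,5,'n2c')"
```

```text
time_s: 45.72
tool_pos: [477.1, 137.6, 56.2]
eef_rot: [-0.049, -3.141, -0.0]
wrist_force: [0.1, -0.3, 0.5]
grip_width: 84.9
time_s: 46.35
tool_pos: [480.3, 217.7, 167.0]
eef_rot: [0.053, 3.14, 0.0]
wrist_force: [0.8, 0.1, 0.2]
grip_width: 85.0
time_s: 46.85
tool_pos: [502.8, 296.8, 165.7]
eef_rot: [-0.05, -3.141, 0.0]
wrist_force: [-0.7, -0.9, 0.2]
grip_width: 84.9
t 46.85 pos [502.8 296.8 165.7] x [-0.999  0.032  0.   ] y [ 0.032  0.999 -0.   ] z [-0. -0. -1.] F [-0.7 -0.9  0.2] g 84.9 q [-0.01  0.67 -0.95  1.72  0.61  1.08  0.37]
[-6.58  1.43  1.07]
```

View pics/n1c.png

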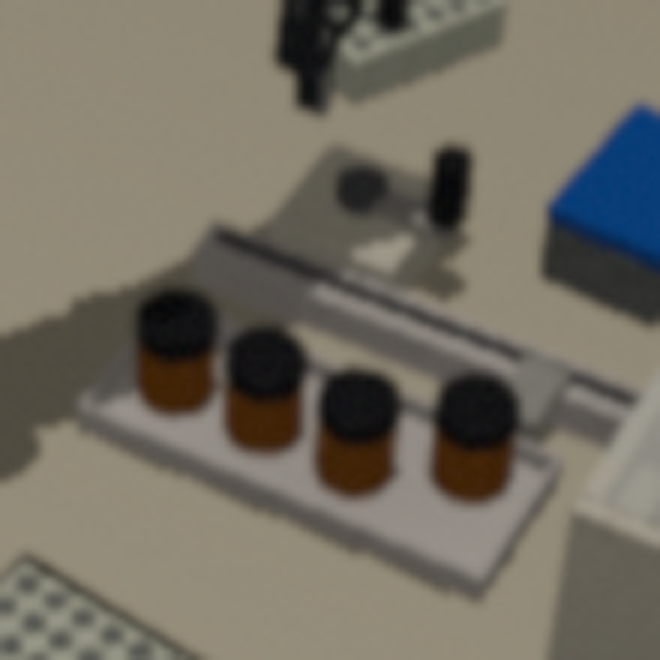

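View pics/n2.png

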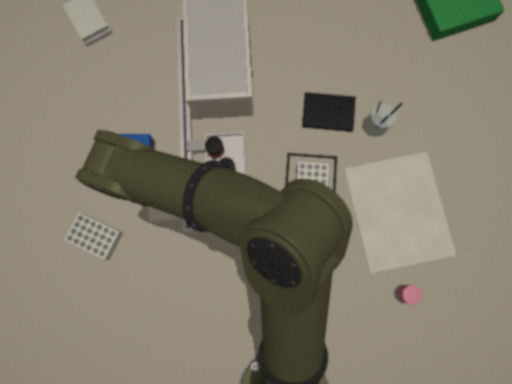

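All four pots stand upright in the tray (crop lids (178,325), (266,362), (358,403), (476,407)), and the handle is where I left it at (451,190). I'll check their tray coordinates.

```bash
python3 -m crank '[[-4,0.7,0,0,8.5],[-2.6,0.7,0,0,8.5],[0,0,0,0,8.5],[0,0,0,0,8.5]]'; python3 -c "
from h import *
p=(573.34,138.98,.0304)
for x,y in [(178,325),(266,362),(358,403),(476,407)]:
  w=ray('scene',(x/6+239.6,y/6+129.6),75);d=w[:2]-p[:2];c,s=np.cos(p[2]),np.sin(p[2]);print(np.round(w),'tray',c*d[0]+s*d[1]+135,-s*d[0]+c*d[1])
st();print(rows((568.5,309.5,92)))"
```

```text
time_s: 47.45
tool_pos: [567.3, 308.5, 166.2]
eef_rot: [-0.048, -3.14, 0.0]
wrist_force: [-0.8, 0.4, -0.2]
grip_width: 84.8
[483. 131.  75.] tray 43.96837504319714 -5.495684876777711
[542. 132.  75.] tray 103.68526129965839 -5.870333483608428
[604. 132.  75.] tray 165.40096465066753 -7.889624758581478
[663. 166.  75.] tray 225.55636365069046 23.804503628701305
t 47.45 pos [567.3 308.5 166.2] x [-1.     0.031  0.001] y [ 0.031  1.    -0.   ] z [-0.001 -0.    -1.   ] F [-0.8  0.4 -0.2] g 84.8 q [-0.03  0.75 -0.93  1.55  0.63  1.17  0.45]
[-0.13  0.1   7.42]
```

```bash
python3 -m crank '[[-0.1,0.1,3,0,8.5],[0,0,2.5,0,8.5],[0,0,1.9,0,8.5],[0,0,0,0,8.5],[0,0,0,0,8.5]]';python3 -m crank '[[0,0,0,0,2],[0,0,0,0,2],[0,0,0,0,2],[0,0,0,0,2],[0,0,0,0,2]]'; python3 -c "
from h import *
st();orbit(0,18,-20)"
```

```text
time_s: 48.08
tool_pos: [569.5, 310.3, 93.3]
eef_rot: [0.048, 3.14, 0.001]
wrist_force: [0.4, -0.5, -0.8]
grip_width: 85.0
time_s: 48.7
tool_pos: [569.6, 309.8, 92.7]
eef_rot: [0.049, 3.141, -0.0]
wrist_force: [-1.1, -0.8, 3.8]
grip_width: 24.9
t 48.7 pos [569.6 309.8  92.7] x [-1.     0.031 -0.   ] y [ 0.031  1.    -0.   ] z [ 0. -0. -1.] F [-1.1 -0.8  3.8] g 24.9 q [-0.06  0.82 -0.88  1.62  0.71  1.05  0.39]
angle now 2.5 radius 61.5
0 [ 0.3 -2.1]
-20 [ 1.  -1.8]
-40 [ 1.6 -1.4]
-60 [ 1.9 -0.8]
-80 [ 2.1 -0.1]
-100 [2.  0.7]
-120 [1.6 1.3]
-140 [1.1 1.8]
-160 [0.4 2. ]
-180 [-0.3  2.1]
-200 [-1.   1.8]
-220 [-1.6  1.4]
-240 [-1.9  0.8]
-260 [-2.1  0.1]
-280 [-2.  -0.7]
-300 [-1.6 -1.3]
-320 [-1.1 -1.8]
-340 [-0.4 -2. ]
```

```bash
python3 -m crank '[[0.3,-2.1,0,0,2],[1,-1.8,0,0,2],[1.6,-1.4,0,0,2],[1.9,-0.8,0,0,2],[2.1,-0.1,0,0,2]]'; python3 -c "
from h import *
st();orbit(0,0)
im=get_image('scene');crop('scene',im,240,130,400,260,4.5,'o1')"
```

```text
time_s: 49.32
tool_pos: [500.8, 250.7, 92.8]
eef_rot: [0.052, 3.137, 0.006]
wrist_force: [9.0, 8.5, -6.4]
grip_width: 24.7
t 49.33 pos [500.8 250.7  92.8] x [-0.999  0.033 -0.004] y [0.033 0.999 0.004] z [ 0.004  0.003 -1.   ] F [ 9.   8.5 -6.4] g 24.7 q [ 0.04  0.72 -0.9   1.87  0.71  0.91  0.33]
angle now -97.5 radius 56.9
```

View pics/o1.png

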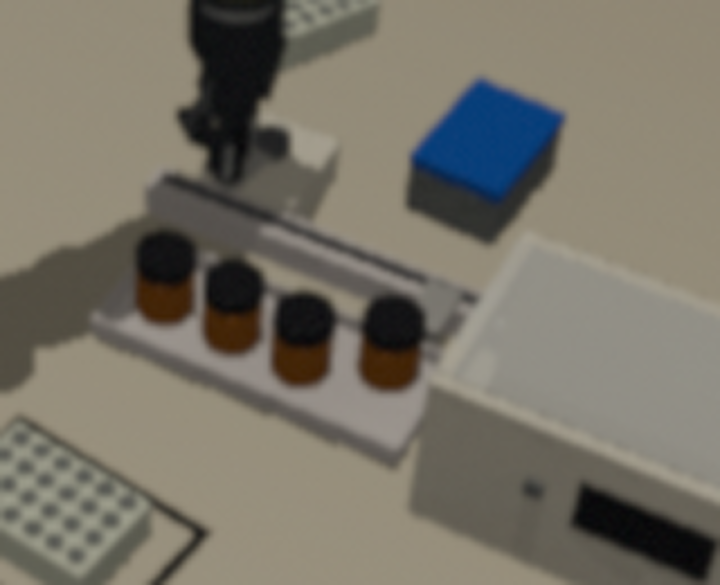

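The tray is moving in with all four pots upright, the far one at crop (392,345). I'll keep winding.

```bash
python3 -m crank '[[2,0.7,0,0,2],[1.6,1.3,0,0,2],[1.1,1.8,0,0,2],[0.4,2,0,0,2],[-0.3,2.1,0,0,2]]'; python3 -m crank '[[-1,1.8,0,0,2],[-1.6,1.4,0,0,2],[-1.9,0.8,0,0,2],[-2.1,0.1,0,0,2],[-2,-0.7,0,0,2]]';python3 -m crank '[[-1.6,-1.3,0,0,2],[-1.1,-1.8,0,0,2],[-0.4,-2,0,0,2]]'; python3 -c "
from h import *
st();orbit(0,0)"
```

```text
time_s: 50.0
tool_pos: [452.3, 329.0, 92.6]
eef_rot: [-0.049, -3.141, 0.007]
wrist_force: [1.8, -9.2, 7.8]
grip_width: 24.5
time_s: 50.62
tool_pos: [537.9, 363.4, 92.6]
eef_rot: [-0.044, -3.138, -0.001]
wrist_force: [-8.8, -1.8, 8.2]
grip_width: 24.7
time_s: 51.0
tool_pos: [569.6, 312.9, 92.8]
eef_rot: [0.046, 3.141, 0.01]
wrist_force: [-2.1, 7.0, 1.4]
grip_width: 24.1
t 51.0 pos [569.6 312.9  92.8] x [-1.     0.029 -0.   ] y [0.029 1.    0.006] z [ 0.     0.006 -1.   ] F [-2.1  7.   1.4] g 24.1 q [-0.06  0.83 -0.88  1.62  0.71  1.04  0.39]
angle now 5.4 radius 61.7
```

```bash
python3 -m crank '[[0.3,-2.1,0,0,2],[1,-1.8,0,0,2],[1.6,-1.4,0,0,2],[1.9,-0.8,0,0,2],[2.1,-0.1,0,0,2]]'; python3 -m crank '[[2,0.7,0,0,2],[1.6,1.3,0,0,2],[1.1,1.8,0,0,2],[0.4,2,0,0,2],[-0.3,2.1,0,0,2]]'; python3 -m crank '[[-1,1.8,0,0,2],[-1.6,1.4,0,0,2],[-1.9,0.8,0,0,2],[-2.1,0.1,0,0,2],[-2,-0.7,0,0,2]]';python3 -m crank '[[-1.6,-1.3,0,0,2],[-1.1,-1.8,0,0,2],[-0.4,-2,0,0,2]]'; python3 -c "
from h import *
st();orbit(0,0)
im=get_image('scene');crop('scene',im,240,130,450,280,3.5,'o2')"
```

```text
time_s: 51.62
tool_pos: [500.8, 250.7, 92.8]
eef_rot: [0.052, 3.137, 0.005]
wrist_force: [8.2, 8.2, -6.7]
grip_width: 24.4
time_s: 52.25
tool_pos: [452.4, 328.9, 92.6]
eef_rot: [-0.049, -3.141, 0.007]
wrist_force: [2.4, -7.5, 8.1]
grip_width: 24.6
time_s: 52.88
tool_pos: [537.8, 363.4, 92.6]
eef_rot: [-0.044, -3.138, -0.001]
wrist_force: [-9.4, -1.6, 7.4]
grip_width: 24.6
time_s: 53.25
tool_pos: [569.6, 312.9, 92.8]
eef_rot: [0.046, 3.141, 0.01]
wrist_force: [-3.1, 6.2, 0.5]
grip_width: 24.8
t 53.25 pos [569.6 312.9  92.8] x [-1.     0.029 -0.   ] y [0.029 1.    0.006] z [ 0.     0.006 -1.   ] F [-3.1  6.2  0.5] g 24.8 q [-0.06  0.83 -0.88  1.62  0.71  1.04  0.39]
angle now 5.4 radius 61.7
```

View pics/o2.png

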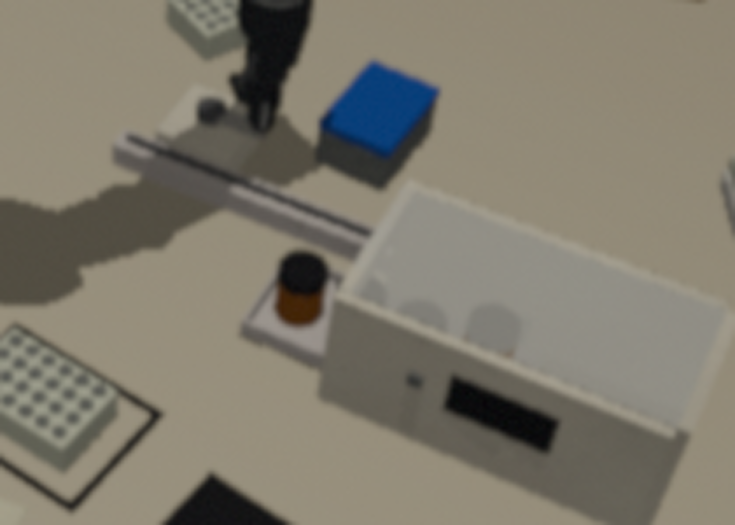

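One turn is left: three pots show through the clear roof and one is still outside, at crop (301,287). Last turn.

```bash
python3 -m crank '[[0.3,-2.1,0,0,2],[1,-1.8,0,0,2],[1.6,-1.4,0,0,2],[1.9,-0.8,0,0,2],[2.1,-0.1,0,0,2]]'; python3 -m crank '[[2,0.7,0,0,2],[1.6,1.3,0,0,2],[1.1,1.8,0,0,2],[0.4,2,0,0,2],[-0.3,2.1,0,0,2]]'; python3 -m crank '[[-1,1.8,0,0,2],[-1.6,1.4,0,0,2],[-1.9,0.8,0,0,2],[-2.1,0.1,0,0,2],[-2,-0.7,0,0,2]]';python3 -m crank '[[-1.6,-1.3,0,0,2],[-1.1,-1.8,0,0,2],[-0.4,-2,0,0,2],[0,-0.2,0,0,2],[0,0,0,0,2]]'; python3 -c "
from h import *
st();orbit(0,0)"
```

```text
time_s: 53.92
tool_pos: [500.8, 250.7, 92.8]
eef_rot: [0.052, 3.137, 0.005]
wrist_force: [8.7, 8.1, -5.0]
grip_width: 24.9
time_s: 54.55
tool_pos: [452.3, 328.9, 92.5]
eef_rot: [-0.049, -3.141, 0.008]
wrist_force: [1.9, -7.7, 8.4]
grip_width: 24.5
time_s: 55.18
tool_pos: [537.9, 363.4, 92.6]
eef_rot: [-0.044, -3.138, -0.001]
wrist_force: [-9.7, -1.7, 8.6]
grip_width: 24.6
time_s: 55.8
tool_pos: [569.5, 311.7, 92.9]
eef_rot: [0.046, 3.14, 0.011]
wrist_force: [1.5, 9.0, -2.4]
grip_width: 24.3
t 55.8 pos [569.5 311.7  92.9] x [-1.     0.029 -0.001] y [0.029 1.    0.007] z [ 0.001  0.007 -1.   ] F [ 1.5  9.  -2.4] g 24.3 q [-0.06  0.82 -0.88  1.62  0.71  1.04  0.39]
angle now 4.3 radius 61.5
```

```bash
python3 -m crank '[[0,0,0,0,5],[0,0,0,0,8.5],[0,0,0,0,8.5],[0,0,0,0,8.5],[0,0,-3,0,8.5]]'; python3 -m crank '[[0,0,-5,0,8.5],[0,0,-5,0,8.5],[2,-4,-2,0,8.5],[2,-4,0,0,8.5],[2,-4,0,0,8.5]]';python3 -m crank '[[1,-5,0,0,8.5],[1,-5,0,0,8.5],[1,-5,0,0,8.5],[0,-5,0,0,8.5],[0,-5,0,0,8.5]]';python3 -m crank '[[0,-5,0,0,8.5],[0,-5,0,0,8.5],[0,-4,0,0,8.5],[0,0,0,0,8.5],[0,0,0,0,8.5]]';python3 -c "
from h import *
st()
im=get_image('scene'); cv2.imwrite('pics/p1.png',im);crop('scene',im,210,120,460,290,3.1,'p1c')
im=get_image('top'); cv2.imwrite('pics/p2.png',im);crop('top',im,130,0,350,240,2.4,'p2c')"
```

```text
time_s: 56.42
tool_pos: [568.6, 306.5, 120.5]
eef_rot: [-0.049, -3.138, 0.004]
wrist_force: [-0.1, -0.2, 0.3]
grip_width: 84.7
time_s: 57.05
tool_pos: [505.0, 188.5, 242.6]
eef_rot: [0.049, 3.14, -0.001]
wrist_force: [1.1, -1.3, 0.0]
grip_width: 85.2
time_s: 57.68
tool_pos: [467.6, -61.0, 242.6]
eef_rot: [0.049, 3.141, -0.001]
wrist_force: [0.9, -0.2, 0.3]
grip_width: 85.0
time_s: 58.3
tool_pos: [463.5, -198.4, 242.4]
eef_rot: [0.048, 3.141, 0.001]
wrist_force: [0.6, 0.7, -0.6]
grip_width: 85.3
t 58.3 pos [ 463.5 -198.4  242.4] x [-1.     0.031 -0.   ] y [0.031 1.    0.001] z [ 0.     0.001 -1.   ] F [ 0.6  0.7 -0.6] g 85.3 q [ 1.1   0.51 -1.14  1.81  0.5   1.15  1.33]
```

View pics/p1c.png

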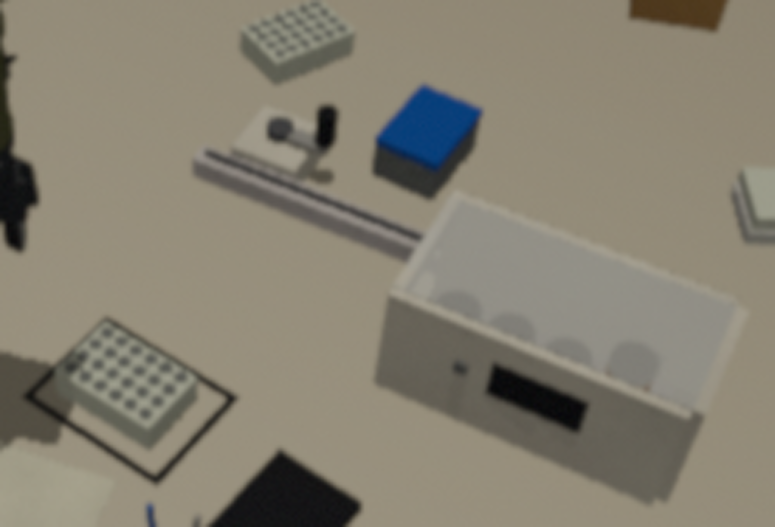

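View pics/p2c.png

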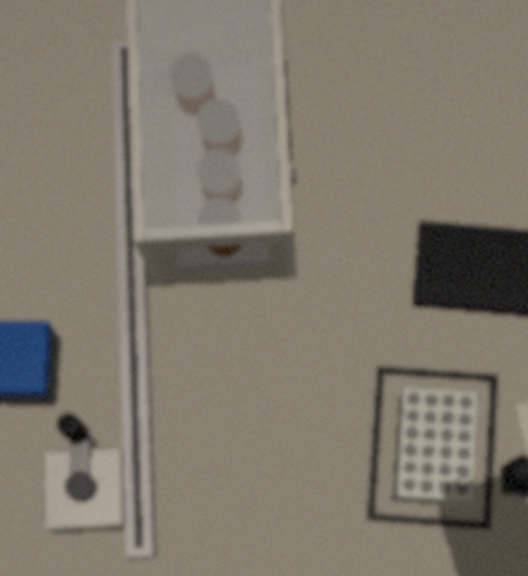

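All four pots stand upright inside the hood, the tray is in, and the plate is in the outline. A final numerical check before handing in.

```bash
python3 -c "
from h import *
f=lambda x,y,z:ray('top',(x/2.4+129.7,y/2.4-.3),z)
P=[f(*q,42) for q in [(403,388),(478,392),(471,500),(396,497)]];Q=[f(*q,0) for q in [(378,370),(495,377),(489,525),(370,518)]]
c=(np.mean(P,0)-np.mean(Q,0))[:2];a=np.arctan2(*(Q[0]-Q[3])[1::-1]);b=np.arctan2(*(P[0]-P[3])[1::-1])
print('plate in outline',R.from_euler('z',-a).apply([*c,0]),'dyaw',b-a)
h=f(66,421,114);d=h[:2]-AX;print('crank deg',np.degrees(np.arctan2(d[1],d[0]))-1.7)
p=(573.34,138.98,.0304)
for x,y in [(190,74),(219,122),(221,174),(221,216)]:
  d=(f(x,y,75))[:2]-p[:2];cc,s=np.cos(p[2]),np.sin(p[2]);print('pot tray',cc*d[0]+s*d[1]-205,-s*d[0]+cc*d[1])
"
```

```text
plate in outline [-4.90232551 -0.79484012  0.        ] dyaw -0.01391062325292626
crank deg 3.023283675103941
pot tray 220.48942969270513 27.487987731597872
pot tray 156.92597663099605 -4.382824610714347
pot tray 91.60214158395416 -4.003199637085001
pot tray 39.80825733105243 -1.8318783339139468
```

```bash
python3 -c "
from bench import workorder,status
print(workorder.job_done(), status.read_state()['time_s'])"
```

```text
the job is handed in; nothing more can be done
the job is handed in; nothing more can be done
```

I did every step and handed the job in at about 58 s. I pushed the plate into the outline with both fingers, cranked the tray fully out, stood all four amber pots in it, and cranked it back in. No verdict is reported.

Last checks, from the final camera pictures:

| Check | Measured | Limit |
|---|---|---|
| Plate centre in the outline | (-5, -1) mm | ±22 mm |
| Plate angle to the outline | 0.014 rad | 0.38 rad |
| Crank | about 3° (0.05 rad) from its stop | 0.5 rad |
| Pots' x in the tray | 40, 92, 157 and 220 mm | 10 to 260 mm |
| Pots' y in the tray | -2, -4, -4 and +27 mm | ±50 mm |

- **Pots:** all four look upright through the clear roof.
- **Bystanders:** the notebook and tip box looked undisturbed in the last views. I only compared them and the beaker by eye, and the beaker was not fully in the last views I looked at.
- **Robot:** the gripper is open and clear of everything.
- **Disagreement:** the first pot ended about 25 mm left of where I set it, against the tray's left wall. It was either knocked or dragged as I released it. It stayed upright and in bounds, so I left it. Its measured +27 mm is about 1 mm more than the wall allows, which is within camera error.

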